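# Tip rejected cupcakes through the sprung flap of a scrap hopper and nest the pans

### The job

Tip the two rejected cupcakes out of the medium scoop pan into the scrap hopper: press the sprung flap open with the pan's nose, hold it open with the pan until both cupcakes have dropped in, then draw the pan out so that the flap springs shut. Then nest the pans in size order, noses the same way: the emptied medium pan inside the large pan, and the small pan inside the medium one, each lying flat on the floor of the next. Do not touch the cupcakes with the gripper, do not fling or drop the pans, and leave the large pan and the things round about where they stand.

Things in the scene. Friction and masses are not known exactly. Their poses are not given: they have to be found in the camera images.
- medium_pan: Bare steel scoop pan holding two cupcakes side by side: 120 long (x) x 176 wide (y) mm, back and side walls 50 high, 3 thick (sides half as high over the last 40 mm), floor 3 mm, no front wall; about 0.25 kg. Origin: centre of its underside; x points to the nose, z up. Back wall at x -60. The cupcakes slide or roll out over the nose at 30 to 60 degrees nose-down.
- medium_pan_nose (a point): Middle of the medium pan's nose edge, underside, at (+60, 0, +4.5) mm from its origin; axes parallel to the pan's. The floor is flat to x +28 mm and from there ramps up at 8 degrees to this edge.
- medium_pan_grip (a point): Grip point on the medium pan's handle tab, at (-83, -20, +86) mm from its origin; axes parallel to the pan's. The steel tab, 40 wide (y), 10 thick, 68 long, rises from the back wall top, leaning back 30 degrees along pan direction (-0.5, 0, 0.87); 22 mm of it are above this point. Pinch its thickness (along 0.87, 0, 0.5), fingers pointing down along it, so tilted 30 degrees.
- small_pan: Empty pan of the same shape, 96 long (x) x 146 wide (y) mm, walls 50 high, 3 thick, 0.18 kg; origin at the centre of its underside, x to the nose, z up; back wall at x -48, flat floor to x +16, nose edge at x +48, its underside 4.5 mm up. Nested, it has 12 mm play each side in the medium pan: origin best 3 mm toward the nose, 3 mm higher than the medium pan's.
- small_pan_grip (a point): Grip point on the small pan's handle tab, at (-71, +50, +86) mm from its origin; axes parallel to the pan's. The tab is 40 x 10 x 68 mm and leans back 30 degrees exactly as on the medium pan.
- large_pan: Empty pan of the same shape without handle, 150 long (x) x 204 wide (y) mm, walls 42 high, 4 thick, floor 4, 0.8 kg; origin at the centre of its underside, x to the nose, z up; back wall at x -75, flat floor to x +43, nose edge at x +75. The medium pan has 10 mm play each side in it: origin best 3 mm toward the nose, 4 mm higher than the large pan's.
- hopper: Steel scrap hopper fixed on the table: a box 200 (x) x 240 (y) x 170 (z) mm, walls 4 mm; origin at the centre of its underside, x pointing away from the robot, z up. Its top has an opening from x -90 to +40 and y -98 to +98 mm, closed by the flap. A bow handle sticks out 26 mm on each side.
- flap_hinge (a point): Middle of the flap's hinge line, at the near edge of the opening, (-90, 0, 170) mm from the hopper's origin, level with the hopper top; axes parallel to the hopper's, hinge along y. A 10 mm strip of fixed top lies between it and the hopper's near face.
- flap (a joint): Flap angle in rad: 0 shut (level with the hopper top), up to 1.3 pushed down and in. The flap, a 128 x 190 mm aluminium plate, is hinged along the near edge, so its far edge swings down; a spring shuts it: 0.1 N m to start it, 0.18 N m at 1 rad (2 to 3 N at 60 mm from the hinge). The cupcakes' weight does not open it.
- cupcake_1: Chocolate cupcake in a pleated paper cup, 76 mm across, 64 mm high, about 62 g, standing in the medium pan on its +y side; origin at the centre of its underside, z up.
- cupcake_2: Chocolate cupcake, 76 mm across, 63 mm high, standing in the medium pan on its -y side; origin at the centre of its underside, z up.
- spice_jar: Bystander: spice jar 47 mm across, 98 mm high; origin at the centre of its underside.
- timer: Bystander: round kitchen timer 62 mm across, 44 mm high; origin at the centre of its underside.
- tape_roll: Bystander: roll of tape lying flat, 100 mm across, 25 mm high; origin at the centre of its underside.
- deli_cup: Bystander: clear deli cup 109 mm across, 72 mm high; origin at the centre of its underside.
Mind the look-alikes: they are no part of the job. Leave any red look-alike of the medium_pan alone.

How it is judged (in metres and radians):
On the way, in this order (a step that is already met when the one before it is completed fails the run):
1. the medium pan presses the flap open (value of joint flap above 0.2 rad and contact force between medium_pan and hopper above 0.3 N), for 0.1 s.
2. both cupcakes are in the hopper while the flap is still held open (x of cupcake_1 in the frame of hopper between -0.0995 and 0.0995 m and y of cupcake_1 in the frame of hopper between -0.1195 and 0.1195 m and z of cupcake_1 in the frame of hopper between 0 and 0.145 m and x of cupcake_2 in the frame of hopper between -0.0995 and 0.0995 m and y of cupcake_2 in the frame of hopper between -0.1195 and 0.1195 m and z of cupcake_2 in the frame of hopper between 0 and 0.145 m and value of joint flap above 0.15 rad), for 0.1 s.
3. the pan is out and the flap has sprung shut (value of joint flap below 0.08 rad), for 0.2 s.
4. the medium pan lies nested in the large pan (x of medium_pan in the frame of large_pan between -0.014 and 0.024 m and y of medium_pan in the frame of large_pan between -0.014 and 0.014 m and z of medium_pan in the frame of large_pan between 0 and 0.012 m and angle between medium_pan's own z axis and vertical below 0.1 rad and angle between the x axis of medium_pan and the x axis of large_pan, either way round below 0.25 rad and x of medium_pan_grip in the frame of large_pan below -0.03 m), for 0.2 s.
5. the small pan lies nested in the medium pan (all of step 4 and x of small_pan in the frame of medium_pan between -0.014 and 0.026 m and y of small_pan in the frame of medium_pan between -0.015 and 0.015 m and z of small_pan in the frame of medium_pan between 0 and 0.011 m and angle between small_pan's own z axis and vertical below 0.1 rad and angle between the x axis of small_pan and the x axis of medium_pan, either way round below 0.25 rad and x of small_pan_grip in the frame of medium_pan below -0.03 m), for 0.2 s.
At the end, for the whole second after the job is handed in: Cupcakes in the hopper (origins under 145 mm up), flap shut (under 0.08 rad); medium pan in large (x -14 to +24 mm, y within 14, under 12 up), small in medium (x -14 to +26, y within 15, under 11 up), both level (0.1 rad), aligned (0.25 rad), handles to the back; all at rest (all of step 5 and x of cupcake_1 in the frame of hopper between -0.0995 and 0.0995 m and y of cupcake_1 in the frame of hopper between -0.1195 and 0.1195 m and z of cupcake_1 in the frame of hopper between 0 and 0.145 m and x of cupcake_2 in the frame of hopper between -0.0995 and 0.0995 m and y of cupcake_2 in the frame of hopper between -0.1195 and 0.1195 m and z of cupcake_2 in the frame of hopper between 0 and 0.145 m and value of joint flap below 0.08 rad and linear speed of each of cupcake_1, cupcake_2, medium_pan, small_pan below 0.03 m/s); the robot touches nothing.
It fails at once if the gripper touches a cupcake (contact force between the fingers and cupcake_1 above 0.5 N or contact force between the fingers and cupcake_2 above 0.5 N).
It fails at once if a pan is flung or dropped (faster than 1.2 m/s) (linear speed of any of medium_pan, small_pan above 1.2 m/s).
It fails at once if the large pan is shoved more than 50 mm (distance of large_pan from where it was at the start of the episode above 0.05 m).
It fails at once if a bystander is moved more than 40 mm (distance of any of spice_jar, timer, tape_roll, deli_cup from where it was at the start of the episode above 0.04 m).
It also fails if it takes over 72 s, if anything falls off the work surface, if the arm or the gripper's body presses on something with over 40 N, if the wrist force passes 120 N, or if a joint passes its speed limit or range.

### The arm

A 6-joint arm with a two-finger parallel gripper is mounted at the origin on the work surface; the furniture and walls round the work are solid. World frame = base frame: x ahead of the robot, y to its left, z up, the work surface at z = 0. Lengths are in mm, angles in rad, forces in N, time in s.
With the tool pointing down it reaches from about 425 to 925 mm from the base axis. Payload 12.5 kg.
Tool frame: the origin (TCP) lies at the very end of the fingers, on their centre line; the grasp point (between the pads) lies 19 mm behind it; z points along the fingers, y is the line along which they close (so a half turn about z gives the same grasp; the last joint's range is limited). The gripper opens to 85 mm and grips with 20 to 120 N. Pads are 22 mm wide; open, the fingers measure 114 mm over their backs; the gripper's body (76 mm by 85 mm) begins 54 mm behind the grasp point. The pads swing forward as they close: fully open they stand 13 mm farther back than shut.
Start: joints at [-1.434, 0.491, 1.559, -0, 1.092, -0.106], TCP at [150.285, -606.679, 231.327] pointing down, gripper open.
Joint ranges: [-3.1, 3.1], [-0.84, 2.19], [0.05, 2.79], [-1.13, 4.28], [0.06, 2.93], [-2.69, 2.69]. Speed limits (rad/s): [2.22, 2.22, 2.79, 3.14, 3.14, 3.14].

### API

Orientations are given as [roll, pitch, yaw] about the fixed x, y, z axes, in that order (R = Rz(yaw) Ry(pitch) Rx(roll)).
In Python, from rig import bot gives the robot as it stands.
- The arm moves only by the tool apply_moves, never from a script. Its arguments are lists of equal length, an entry for each row: "linear": the shift along the tool's x, y, z in mm, a list of three; "dr": the turn, a rotation vector about the tool's x, y, z in degrees, a list of three; "grip": the finger opening in mm, from 0 to 85.4. In form: {"linear": [[tx, ty, tz], ...], "dr": [[rx, ry, rz], ...], "grip": [grip, ...]}. A call has 1 to 12 rows; each row shifts and turns the commanded pose from where the row before left it, along the tool's axes as they then stand; what a row does not reach is not made up. A row lasts 1/8 s, in which the tool goes at most 62.5 mm and 10.7 degrees, less where a joint would pass 70% of its speed; a pose out of reach is approached as far as the arm can. A call with a gripper value outside its range is refused whole. The fingers move at their own pace and stop on an object; "grip_force" is the grip in N (left out, the last holds). Time passes only in rows, so rows that do not move let the fingers close. It gives the time, the measured TCP pose, the force, the opening and the grip force at its end, in the units of the state.
- bot.state(): the state, without advancing time (a new reading comes with each control period).
- bot.get_image(name): name is "scene" or "top" or "wrist"; returns a dict with "image" (480x640x3 uint8, red, green, blue), "mtx" (3x3 intrinsics, pixels), "k1" (the pictures are not rectified: a ray, as slopes to the right and down, at radius r is drawn at 1 + k1 r^2 times it, then the intrinsics apply), "R" (3x3) and "t" (3): a world point X has camera coordinates R X + t. Camera axes: x right, y down, z forward; pixel columns grow to the right and rows downward; lengths in mm; the calibration is good to about 2 mm. A picture is of the moment at which its call begins. There is no depth.
- bot.close_job(): hands the job in; it is judged then, once.
The state is a dict: "time": time; "q": joint angles; "joint_vel": joint speeds; "joint_efforts": joint torques, N m; "tcp_pos": TCP position; "ee_rot": TCP orientation; "contact_force": force on the tool from outside, world axes, zero at the start; "moment": the same for the moment, N m; "grip_width": opening from 0.0 (shut) to 1.0 (fully open); "gripper_force": force on a finger pad.
Only numpy, scipy, OpenCV 4.12 (cv2) and the standard library are available. Lean on these libraries where they do the work, as an engineer would, in place of code of your own. Each camera call takes 0.05 s, during which the arm holds its last target. There are 200 camera calls.

## Working session

There is one attempt and no reset: what is moved stays moved. The work goes in short steps, Python scripts to look and compute and a tool call to move; the robot and the scene stay as the last step left them, time stands still between calls to the robot, and variables do not carry over. Pictures are saved under pics/ and viewed, at most 10 in all, crops included, and the job is handed in when it is done.

Besides the shell and the picture viewer there is one more tool, called after "Emit:" as name(argument=value, ...) on one line, values as JSON. apply_moves: Moves the arm, as the interface text tells. Its arguments: {"type":"object","properties":{"linear":{"type":"array","items":{"type":"array","items":{"type":"number"}}},"dr":{"type":"array","items":{"type":"array","items":{"type":"number"}}},"grip":{"type":"array","items":{"type":"number"}},"grip_force":{"type":"number"}},"required":["linear","dr","grip"]}

```bash
ls; mkdir -p pics
cat > h.py <<'E'
import numpy as np, cv2, pickle
from rig import bot
def snap(name,f):
    d=bot.get_image(name); cv2.imwrite(f'pics/{f}.png',d['image'][:,:,::-1]); pickle.dump(d,open(f'pics/{f}.pkl','wb')); return d
def load(f): return pickle.load(open(f'pics/{f}.pkl','rb'))
def proj(d,X):
    p=np.atleast_2d(X)@np.array(d['R']).T+np.array(d['t']); s=p[:,:2]/p[:,2:]
    s=s*(1+d['k1']*(s**2).sum(1,keepdims=True)); K=np.array(d['mtx'])
    return s@K[:2,:2].T+K[:2,2]
def ray(d,uv):
    K=np.array(d['mtx']); s0=(np.array(uv,float)-K[:2,2])/np.array([K[0,0],K[1,1]]); s=s0.copy()
    for _ in range(30): s=s0/(1+d['k1']*(s@s))
    R=np.array(d['R']); v=R.T@np.array([*s,1]); return -R.T@np.array(d['t']),v/np.linalg.norm(v)
def atz(d,uv,z):
    o,v=ray(d,uv); return o+v*(z-o[2])/v[2]
def tri(L):
    A=np.zeros((3,3));b=np.zeros(3)
    for d,uv in L:
        o,v=ray(d,uv);P=np.eye(3)-np.outer(v,v);A+=P;b+=P@o
    X=np.linalg.solve(A,b); return X,[np.linalg.norm(proj(d,X)[0]-uv) for d,uv in L]
E
python3 - <<'E'
from h import *
for n in ('scene','top','wrist'):
    d=snap(n,n+'0'); print(n,-np.array(d['R']).T@d['t'],d['k1'],d['mtx'][0][0])
print(bot.state())
E
```

```text
pics
scene [-270.32670567  828.08290068 1306.11455058] -0.0845915970355648 577.711226142264
top [ 297.34190223  -41.4457282  1306.16677632] -0.04310202161946843 467.3398758793379
wrist [ 226.0488951  -588.20750438  371.94571055] -0.06571628556178377 367.80850237538186
{'time': 0.15, 'q': array([-1.43360783e+00,  4.91424512e-01,  1.55931227e+00, -2.01011125e-06,
        1.09172918e+00, -1.05590183e-01]), 'joint_vel': array([-4.91389052e-05, -2.42383273e-03, -1.47255618e-03,  6.64557912e-04,
        4.67067751e-04,  3.88015330e-04]), 'joint_efforts': array([ 1.45950522e-03, -6.18707299e+01, -2.61692601e+01, -9.08569928e-05,
        3.17743979e-03,  1.10199832e-05]), 'tcp_pos': array([ 150.25442337, -606.49325767,  230.85889547]), 'ee_rot': array([-3.14072402e+00, -9.02685876e-05,  2.42779565e-01]), 'contact_force': array([-0.32190285,  0.15715172, -0.00313733]), 'moment': array([ 0.00963558,  0.00985649, -0.0241246 ]), 'gripper_force': 0.0, 'grip_width': 0.998885147660137}
```

View pics/scene0.png

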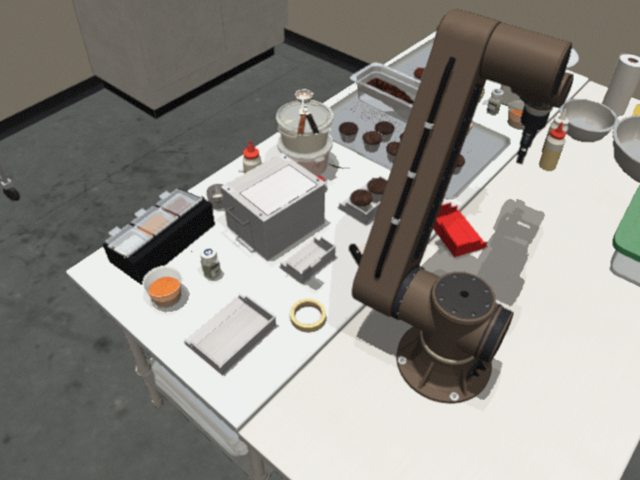

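View pics/top0.png

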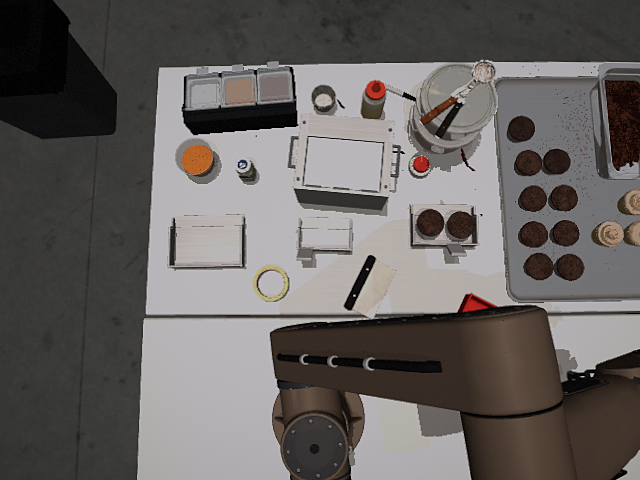

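Scene and top views: noses point to +x (up in the top view). Top pixels: large pan (207,241), small pan (326,234), medium with cupcakes (443,227), hopper (342,160), tape roll (270,283). The red look-alike is near (480,302). Next I'll enlarge crops to measure.

Run:
```python
from h import *
t=load('top0')['image'][:,:,::-1]; s=load('scene0')['image'][:,:,::-1]
cv2.imwrite('pics/c1.png',cv2.resize(t[110:290,150:490].copy(),None,fx=2.35,fy=2.35,interpolation=cv2.INTER_CUBIC)[:600,:800])
cv2.imwrite('pics/c2.png',cv2.resize(s[155:375,180:430].copy(),None,fx=2.7,fy=2.7,interpolation=cv2.INTER_CUBIC)[:600,:800])
```

```text
(no output)
```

View pics/c1.png

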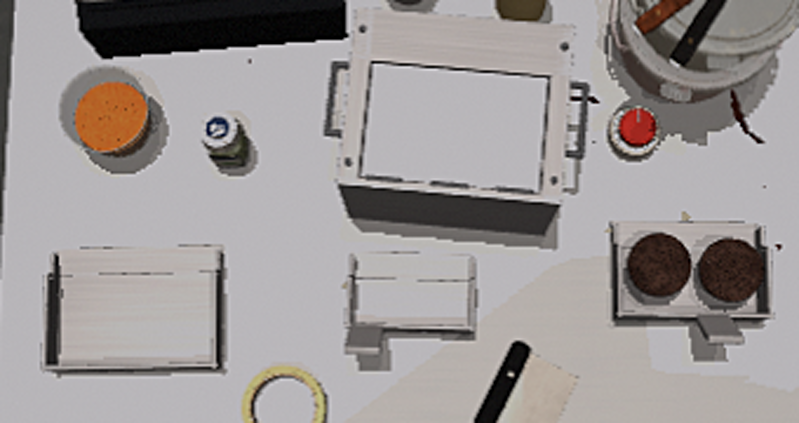

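View pics/c2.png

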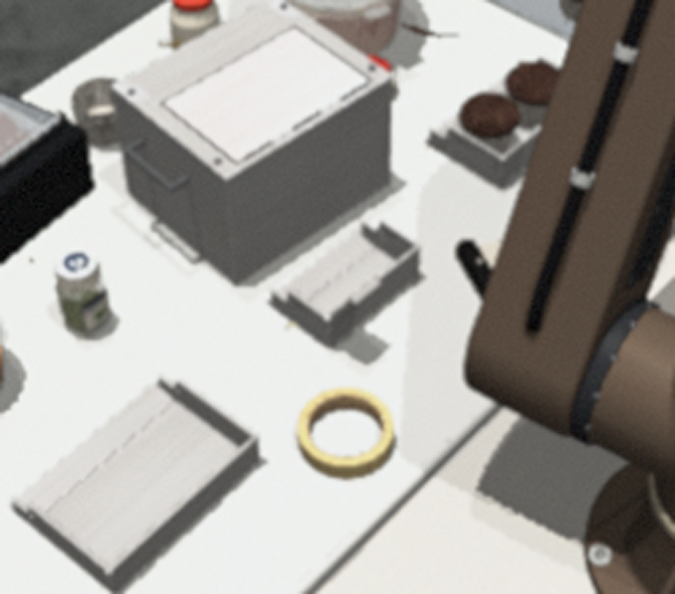

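```bash
cat >> h.py <<'E'
from scipy.optimize import least_squares
T=lambda p:(p[0]/2.35+150,p[1]/2.35+110)
S=lambda p:(p[0]/2.7+180,p[1]/2.7+155)
def rot(a): return np.array([[np.cos(a),-np.sin(a),0],[np.sin(a),np.cos(a),0],[0,0,1]])
def fit(L,x0,dims=('x','y','z','a')):
    # L: (d, uv, body point) ; solves x,y,z,yaw
    f=lambda p: np.concatenate([proj(d,rot(p[3])@np.array(b,float)+p[:3])[0]-uv for d,uv,b in L])
    r=least_squares(f,x0,x_scale=[10,10,10,.1],loss='soft_l1'); return r.x,f(r.x).reshape(-1,2)
E
python3 - <<'E'
from h import *
np.set_printoptions(precision=2,suppress=True)
t=load('top0');s=load('scene0')
X,r=fit([(t,T(p),b) for p,b in [((352,10),(100,120,170)),((577,24),(100,-120,170)),((564,203),(-100,-120,170)),((338,183),(-100,120,170)),((372,62),(40,97,170)),((549,76),(40,-97,170)),((537,190),(-90,-97,170)),((360,177),(-90,97,170))]]+[(s,S(p),b) for p,b in [((230,180),(-100,120,170)),((393,82),(-100,-120,170)),((115,88),(100,120,170)),((240,282),(-100,120,0))]],[600,0,0,0]);print('hop',X,r)
X,r=fit([(t,T(p),b) for p,b in [((43,372),(-75,102,42)),((222,374),(-75,-102,42))]]+[(s,S(p),b) for p,b in [((115,590),(-75,102,0)),((15,507),(75,102,0)),((258,440),(-75,-102,42)),((263,462),(-75,-102,0))]],[450,300,0,0]);print('large',X,r)
X,r=fit([(t,T(p),b) for p,b in [((347,331),(-48,73,50)),((475,331),(-48,-73,50)),((349,255),(48,73,25)),((474,255),(48,-73,25))]]+[(s,S(p),b) for p,b in [((333,345),(-48,73,0)),((273,297),(48,73,25)),((418,247),(-48,-73,50)),((421,275),(-48,-73,0))]],[450,0,0,0]);print('small',X,r)
X,r=fit([(t,T(p),b) for p,b in [((613,320),(-60,88,50)),((773,320),(-60,-88,50)),((611,223),(60,88,25)),((764,223),(60,-88,25))]]+[(s,S(p),b) for p,b in [((505,187),(-60,88,0)),((432,140),(60,88,0))]],[450,-250,0,0]);print('med',X,r)
for n,p,z in (('timer',(635,128),44),('spice',(223,128),98),('tape',(285,408),25),('deli',(110,118),60),('tab_med',(716,335),105),('knife',(500,380),0)): print(n,atz(t,T(p),z))
E
```

```text
hop [672.27 -76.75  -4.04  -0.09] [[ 1.52 -0.9 ]
 [-1.08  0.16]
 [-0.53 -0.12]
 [-0.06  0.68]
 [-0.27 -0.25]
 [ 0.34 -0.37]
 [ 2.01  0.77]
 [ 0.06  0.09]
 [-0.08  0.33]
 [ 0.79 -2.14]
 [-0.8   0.02]
 [-0.51  2.6 ]]
large [474.19 304.63  -1.59  -0.  ] [[-0.07 -1.6 ]
 [-2.48 -2.61]
 [ 0.73  2.17]
 [-0.31 -0.13]
 [ 2.18 -0.64]
 [ 0.99  0.26]]
small [487.43 -23.14  -1.33  -0.  ] [[ 0.15  0.09]
 [-0.38 -0.21]
 [ 0.11 -0.74]
 [-0.77 -1.11]
 [ 1.23  3.  ]
 [-0.94 -1.45]
 [ 2.47 -0.2 ]
 [ 0.83  0.64]]
med [ 506.19 -347.12   13.64   -0.02] [[ 1.81  0.23]
 [-0.36  0.76]
 [ 0.33 -0.53]
 [-1.04 -0.04]
 [ 0.43 -0.04]
 [-1.43 -0.15]]
timer [ 679.87 -290.78   44.  ]
spice [669.06 189.71  98.  ]
tape [352.82 124.26  25.  ]
deli [695.09 332.54  60.  ]
tab_med [ 425.78 -358.58  105.  ]
knife [ 385.47 -127.98    0.  ]
```

The fits agree with the given sizes to within a pixel or two, apart from the medium pan's height, which is loose because the arm hides it. Next I'll raise the arm and look from two wrist positions at about 1.2 mm/px.

```bash
cat > plan.py <<'E'
from h import *
from scipy.spatial.transform import Rotation as Ro
np.set_printoptions(precision=2,suppress=True)
def now():
    s=bot.state(); return np.array(s['tcp_pos']),Ro.from_euler('xyz',s['ee_rot'])
def tool(yaw,tilt):
    # fingers tilted 'tilt' deg forward (along yaw heading) from down; pinch in heading; yaw deg = pan yaw
    z=np.array([np.sin(np.radians(tilt)),0,-np.cos(np.radians(tilt))]); y=np.array([np.cos(np.radians(tilt)),0,np.sin(np.radians(tilt))])
    x=np.cross(y,z); return Ro.from_euler('z',yaw,degrees=True)*Ro.from_matrix(np.array([x,y,z]).T)
def rows(wps,p=None,R=None,dmax=55,amax=10,show=True):
    if p is None: p,R=now()
    L=[];D=[]
    for w in wps:
        P,Q=w[0],w[1]; dm=w[2] if len(w)>2 else dmax
        P=np.array(P,float); n=max(1,int(np.ceil(max(np.linalg.norm(P-p)/dm,np.degrees((R.inv()*Q).magnitude())/amax)-1e-6)))
        p0=p.copy();R0=R;rv=(R0.inv()*Q).as_rotvec()
        for i in range(1,n+1):
            pt=p0+(P-p0)*i/n; Rt=R0*Ro.from_rotvec(rv*i/n)
            l=np.round(R.inv().apply(pt-p),1); d=np.round(np.degrees((R.inv()*Rt).as_rotvec()),1)
            p=p+R.apply(l); R=R*Ro.from_rotvec(np.radians(d)); L.append(l.tolist());D.append(d.tolist())
    if show:
        print(len(L),'linear',L,'\ndr',D,'\nend',p,R.as_euler('xyz'))
    return p,R
E
python3 - <<'E'
from plan import *
p,R=now()
rows([([150,-606,400],R),([470,-300,460],tool(0,0))])
E
```

```text
13 linear [[-0.0, -0.2, -42.3], [-0.1, -0.1, -42.3], [0.0, -0.2, -42.3], [-0.0, -0.2, -42.2], [42.7, -24.5, -6.6], [45.8, -17.8, -6.7], [48.0, -11.0, -6.6], [49.0, -3.8, -6.7], [49.1, 3.4, -6.6], [48.0, 10.6, -6.7], [46.0, 17.6, -6.6], [42.9, 24.1, -6.7], [38.8, 30.2, -6.6]] 
dr [[0.0, 0.0, 0.0], [0.0, 0.0, 0.0], [0.0, 0.0, 0.0], [0.0, 0.0, 0.0], [-0.0, -0.0, -8.5], [-0.0, -0.0, -8.4], [-0.0, -0.0, -8.5], [-0.0, -0.0, -8.4], [-0.0, -0.0, -8.5], [-0.0, -0.0, -8.4], [-0.0, -0.0, -8.5], [-0.0, -0.0, -8.4], [-0.0, -0.0, -8.5]] 
end [ 470.03 -300.05  459.99] [-3.14 -0.    1.57]
```

Merge the lift into 3 rows.

Emit:
apply_moves(linear=[[0,0,-56],[0,0,-56],[0,0,-57],[42.7,-24.5,-6.6],[45.8,-17.8,-6.7],[48,-11,-6.6],[49,-3.8,-6.7],[49.1,3.4,-6.6],[48,10.6,-6.7],[46,17.6,-6.6],[42.9,24.1,-6.7],[38.8,30.2,-6.6]], dr=[[0,0,0],[0,0,0],[0,0,0],[0,0,-8.5],[0,0,-8.4],[0,0,-8.5],[0,0,-8.4],[0,0,-8.5],[0,0,-8.4],[0,0,-8.5],[0,0,-8.4],[0,0,-8.5]], grip=[40,40,40,40,40,40,40,40,40,40,40,40], grip_force=80)

```text
time: 1.65
tcp_pos: [471.2, -299.3, 460.2]
ee_rot: [-3.141, -0.0, 1.576]
contact_force: [0.5, -0.6, 0.2]
grip_width: 0.472
gripper_force: 0.0
```

Run:
```python
from plan import *
d=snap('wrist','w1'); s=bot.state(); print(s['tcp_pos'],s['ee_rot'],s['q'],-np.array(d['R']).T@d['t'])
rows([([470,-60,460],tool(0,0))])
```

```text
[ 474.25 -296.12  460.87] [ 3.14 -0.    1.59] [-0.68  0.25  1.34  0.    1.55 -0.69] [ 471.89 -222.45  601.36]
5 linear [[47.2, -0.1, 0.2], [47.3, -0.3, 0.2], [47.2, -0.4, 0.3], [47.2, -0.6, 0.2], [47.2, -0.7, 0.2]] 
dr [[0.0, -0.0, 0.2], [0.0, -0.0, 0.1], [0.1, -0.0, 0.2], [-0.0, -0.0, 0.2], [0.0, -0.1, 0.2]] 
end [470.   -60.04 460.01] [3.14 0.   1.57]
```

View pics/w1.png

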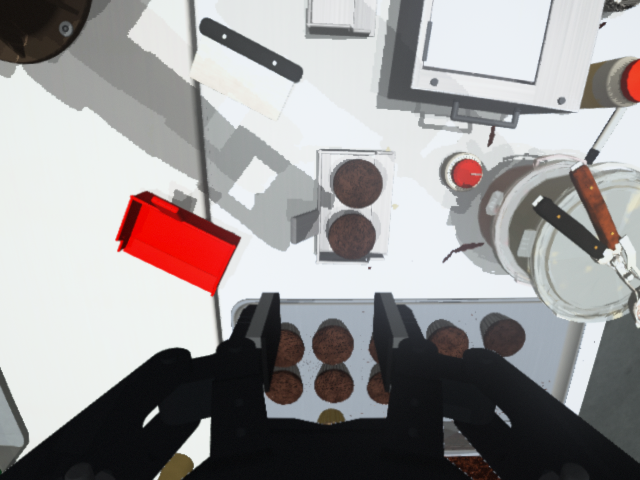

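The first wrist view, w1, shows the medium pan at (318–395, 149–264) with its tab end near (293,228), the cupcakes at (358,183) and (352,236), and the hopper's -y side at the upper right. Next is a second, settled viewpoint.

Emit:
apply_moves(linear=[[47,0,0],[47,0,0],[47,0,0],[47,0,0],[0,0,0],[0,0,0]], dr=[[0,0,0],[0,0,0],[0,0,0],[0,0,0],[0,0,0],[0,0,0]], grip=[40,40,40,40,40,40])

```text
time: 2.45
tcp_pos: [470.3, -112.9, 460.0]
ee_rot: [-3.141, 0.0, 1.571]
contact_force: [0.1, -0.2, 0.1]
grip_width: 0.472
gripper_force: 0.0
```

Run:
```python
from plan import *
d=snap('wrist','w2'); s=bot.state(); print(s['tcp_pos'],s['ee_rot'],-np.array(d['R']).T@d['t'])
rows([([470,200,460],tool(0,0))])
```

```text
[ 470.34 -113.33  459.88] [-3.14  0.    1.57] [471.27 -35.96 601.14]
6 linear [[52.2, -0.1, -0.0], [52.2, -0.0, -0.1], [52.3, -0.1, 0.0], [52.2, -0.1, -0.0], [52.2, -0.1, -0.0], [52.2, -0.0, -0.1]] 
dr [[-0.0, 0.0, -0.0], [-0.0, 0.0, -0.0], [-0.0, 0.0, -0.0], [-0.0, 0.0, -0.0], [-0.0, 0.0, -0.0], [-0.0, 0.0, -0.0]] 
end [470.03 199.97 460.04] [-3.14  0.    1.57]
```

View pics/w2.png

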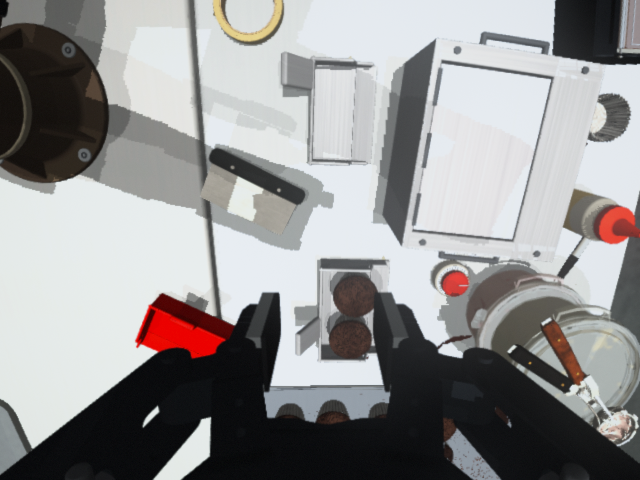

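Emit:
apply_moves(linear=[[50,0,0],[50,0,0],[50,0,0],[45,0,0],[0,0,0],[0,0,0]], dr=[[0,0,0],[0,0,0],[0,0,0],[0,0,0],[0,0,0],[0,0,0]], grip=[40,40,40,40,40,40])

```text
time: 3.25
tcp_pos: [470.6, 81.4, 459.8]
ee_rot: [-3.141, 0.0, 1.57]
contact_force: [-0.3, -0.1, -0.6]
grip_width: 0.471
gripper_force: 0.0
```

Run:
```python
from plan import *
d=snap('wrist','w3'); C=-np.array(d['R']).T@d['t']; print(C)
for n,X in (('large',(474,305,20)),('small',(487,-23,30)),('hop',(672,-77,170))): print(n,[proj(load(w),X)[0] for w in ('w1','w2','w3')])
# montage: cells 400x300
def cell(w,u,v,f):
    W,H=400/f,300/f; im=load(w)['image'][:,:,::-1]
    M=np.array([[f,0,-f*(u-W/2)],[0,f,-f*(v-H/2)]]); return cv2.warpAffine(im,M,(400,300),flags=cv2.INTER_CUBIC)
L=[('w1',350,206,2.5),('w2',335,110,2.5),('w3',*proj(d,(474,305,20))[0],2.),('w3',*proj(d,(580,-60,100))[0],1.5)]
print([(w,round(u-200/f,1),round(v-150/f,1),f) for w,u,v,f in L])
c=[cell(*l) for l in L]
cv2.imwrite('pics/m1.png',np.vstack([np.hstack(c[:2]),np.hstack(c[2:])]))
```

```text
[471.69 158.38 600.91]
large [array([ 330.9 , -269.67]), array([ 329.43, -135.73]), array([328.86,  17.46])]
small [array([338.96, -25.6 ]), array([337.67, 114.53]), array([336.54, 239.56])]
hop [array([517.17, -13.94]), array([498.3, 161.8]), array([477.97, 310.31])]
[('w1', 270.0, 146.0, 2.5), ('w2', 255.0, 50.0, 2.5), ('w3', np.float64(228.9), np.float64(-57.5), 2.0), ('w3', np.float64(266.9), np.float64(177.7), 1.5)]
```

View pics/m1.png

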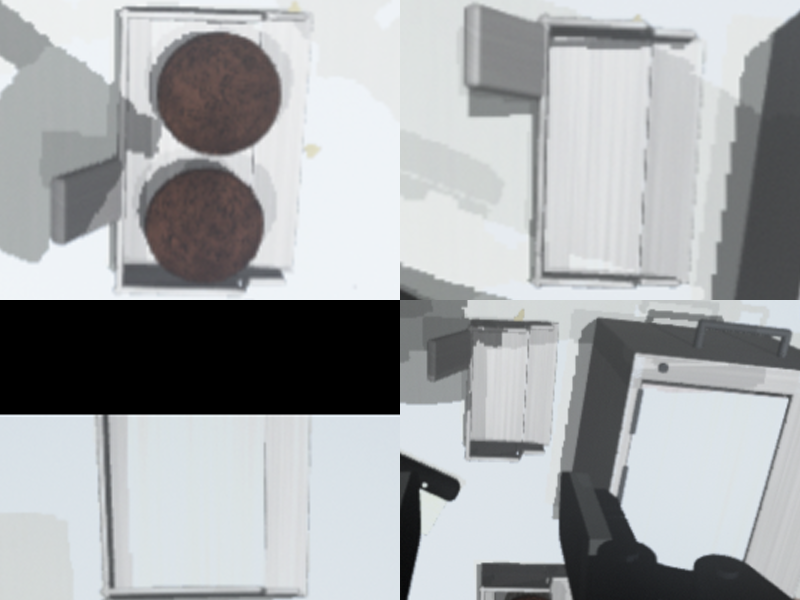

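```bash
cat > fitall.py <<'E'
from plan import *
w1,w2,w3,t,s=[load(k) for k in ('w1','w2','w3','top0','scene0')]
A=lambda u,v:(270+u/2.5,146+v/2.5)
B=lambda u,v:(255+u/2.5,50+v/2.5)
C=lambda u,v:(228.9+u/2,-57.5+v/2)
E_=lambda u,v:(266.9+u/1.5,177.7+v/1.5)
med=[(w1,A(119,13),(-60,88,50)),(w1,A(115,291),(-60,-88,50)),(w1,A(311,14),(60,88,25)),(w1,A(292,288),(60,-88,25)),
 (w1,A(58,180),(-94,0,105)),(w1,A(58,242),(-94,-40,105)),(w2,(297,334),(-94,0,105)),(w2,(297,355),(-94,-40,105)),(w2,(318,259),(-60,88,50)),(w2,(389,263),(60,88,25)),(w2,(320,361),(-60,-88,50))]
small=[(w2,B(145,17),(-48,73,50)),(w2,B(132,285),(-48,-73,50)),(w2,B(303,37),(48,73,25)),(w2,B(284,284),(48,-73,25)),(w2,B(70,7),(-82,70,105)),(w2,B(70,90),(-82,30,105)),
 (w3,E_(29,38),(-82,70,105)),(w3,E_(29,80),(-82,30,105)),(w3,E_(70,22),(-48,73,50)),(w3,E_(65,159),(-48,-73,50)),(w3,E_(157,22),(48,73,25)),(w3,E_(145,157),(48,-73,25))]
hop=[(w2,(437,38),(-100,120,170)),(w2,(603,66),(100,120,170)),(w2,(400,246),(-100,-120,170)),(w2,(443,62),(40,96,170)) if 0 else (w2,(443,62),(-90,96,170)),(w2,(551,82),(40,96,170)),(w2,(415,234),(-90,-96,170)),(w2,(524,240),(40,-96,170)),
 (w3,E_(234,52),(-100,120,170)),(w3,E_(241,81),(-90,96,170)),(w3,E_(391,96),(40,96,170)),(w3,E_(348,262),(40,-96,170))]
hop+=[(t,T(p),b) for p,b in [((372,62),(40,97,170)),((549,76),(40,-97,170)),((360,177),(-90,97,170))]]
large=[(t,T(p),b) for p,b in [((43,372),(-75,102,42)),((222,374),(-75,-102,42))]]+[(s,S(p),b) for p,b in [((115,590),(-75,102,0)),((15,507),(75,102,0)),((258,440),(-75,-102,42)),((263,462),(-75,-102,0))]]+[(w3,C(102,293),(-75,-102,42)),(w3,C(306,297),(75,-102,21))]
for n,l,x in (('med',med,[506,-347,0,0]),('small',small,[487,-23,0,0]),('hop',hop,[672,-77,0,-.09]),('large',large,[474,304,0,0])):
    X,r=fit(l,x); print(n,X,r.round(1).tolist())
print('tab med +y/-y',tri([(w1,A(58,180)),(w2,(297,334))]),tri([(w1,A(58,242)),(w2,(297,355))]))
print('tab small',tri([(w2,B(70,7)),(w3,E_(29,38))]),tri([(w2,B(70,90)),(w3,E_(29,80))]))
E
python3 fitall.py
```

```text
med [ 517.38 -351.     -7.42   -0.01] [[-0.1, 0.4], [1.0, -0.1], [0.6, 0.0], [1.4, -3.4], [-1.0, -0.1], [-0.6, 1.9], [-0.7, -0.7], [-0.2, -0.1], [0.7, 9.3], [0.5, 0.2], [-1.4, -1.6]]
small [493.72 -22.49  -9.4   -0.05] [[-1.6, 1.7], [-0.0, -1.0], [1.0, 0.1], [0.9, 0.8], [-0.4, -0.4], [-1.0, -0.3], [0.5, 0.1], [0.1, -0.5], [-1.0, 2.5], [-0.8, -1.9], [1.2, 2.4], [2.0, -4.2]]
hop [678.55 -75.36  -8.87  -0.1 ] [[-0.8, 2.0], [1.2, -0.1], [2.7, 0.7], [-1.6, 2.2], [0.5, -2.2], [-1.3, -4.7], [-10.9, -0.8], [1.0, 0.0], [0.8, 0.1], [-0.6, -0.3], [-7.5, 14.9], [-0.6, -2.1], [-0.4, -1.9], [-0.5, -2.0]]
large [476.87 306.65  -3.05   0.01] [[-0.2, -2.1], [-2.7, -4.0], [0.1, 2.4], [-1.4, 0.6], [0.9, -0.9], [-0.3, 0.0], [-0.6, 1.9], [-0.3, 0.1]]
tab med +y/-y (array([ 424.94, -349.84,  100.55]), [np.float64(0.11395692162269529), np.float64(0.10236688649910103)]) (array([ 424.57, -384.66,  106.09]), [np.float64(0.18953039237825084), np.float64(0.17001692684096892)])
tab small (array([414.79,  51.13,  94.  ]), [np.float64(0.44702814169195526), np.float64(0.4030308810101316)]) (array([413.88,  10.91,  96.53]), [np.float64(0.5320211481748951), np.float64(0.47830619865012103)])
```

```bash
sed -i '/^for n,l,x/,$d' fitall.py
cat >> fitall.py <<'E'
def fit3(L,x0):
    f=lambda p: np.concatenate([proj(d,rot(p[2])@np.array(b,float)+[p[0],p[1],0])[0]-uv for d,uv,b in L])
    r=least_squares(f,x0,x_scale=[10,10,.1],loss='soft_l1',f_scale=1); return r.x,f(r.x).reshape(-1,2)
if __name__=='__main__':
  for n,l,x in (('med',med,[506,-347,0]),('small',small,[487,-23,0]),('hop',hop,[672,-77,-.09]),('large',large,[474,304,0])):
    l=[a for a in l if tuple(a[1]) not in ((318,259),(524,240),E_(348,262))]
    for nm,sel in (('all',l),('wrist',[a for a in l if a[0] in (w1,w2,w3)]) if 0 else ('wr',[a for a in l if a[0] is not t and a[0] is not s])):
      if len(sel)>2:
        X,r=fit3(sel,x); print(n,nm,X.round(3),'' if nm=='wr' else r.round(1).tolist())
  d=t
  for n,X in (('med',(519,-348,0)),('small',(490,-22,0))): print(n, proj(t,np.array(X)+[-60 if n=='med' else -48,0,50]))
E
python3 fitall.py
```

```text
med all [ 517.74 -349.08   -0.01] [[0.4, -0.7], [0.8, 0.3], [2.1, -0.7], [2.1, -2.8], [-1.3, -0.5], [-1.0, 2.0], [-0.9, 0.5], [-0.5, 1.3], [1.7, 0.9], [-1.5, -0.1]]
med wr [ 517.74 -349.08   -0.01] 
small all [494.17 -22.35  -0.05] [[-1.1, 0.2], [-0.4, -0.7], [2.6, -0.7], [1.5, 1.6], [-0.4, -2.4], [-1.3, -1.6], [0.5, 1.0], [-0.1, 0.9], [-0.6, 3.3], [-1.1, 0.1], [2.5, 3.6], [2.5, -1.8]]
small wr [494.17 -22.35  -0.05] 
hop all [674.03 -75.43  -0.11] [[-1.3, -0.6], [3.6, -0.2], [-0.4, 2.1], [-2.2, 0.2], [1.9, -2.6], [-4.0, -3.5], [0.2, 1.0], [-0.1, 1.5], [0.1, 2.3], [-0.6, -2.0], [0.2, -1.0], [-1.0, -1.6]]
hop wr [674.39 -75.3   -0.11] 
large all [476.31 306.67   0.01] [[-0.6, -1.9], [-2.9, -3.9], [0.2, 1.9], [-1.5, 0.1], [0.9, -1.5], [-0.2, -0.5], [-1.2, 1.8], [-0.3, -0.1]]
med [[444.92 242.57]]
small [[324.35 249.8 ]]
```

Measured poses, with z held at 0:

| Object | x (mm) | y (mm) | yaw (rad) |
|---|---|---|---|
| Medium pan | 518 | -349 | -0.01 |
| Small pan | 494 | -22 | -0.05 |
| Hopper | 674 | -75 | -0.10 |
| Large pan | 476 | 307 | 0 |

The medium tab end triangulates to z ≈ 103, against an expected 105. Next I'll approach the medium tab.

Run:
```python
from plan import *
Q=tool(-.6,30); z=Q.apply([0,0,1]); g=np.array([444.5,-368,69.5])
p,R=rows([(g-170*z,Q,60)])
rows([(g-100*z,Q)],p,R);
```

```text
9 linear [[-49.8, -12.3, 27.0], [-49.8, -13.7, 26.3], [-49.9, -15.2, 25.5], [-49.8, -16.6, 24.5], [-49.9, -18.0, 23.5], [-49.9, -19.3, 22.5], [-49.8, -20.5, 21.3], [-49.9, -21.7, 20.1], [-49.9, -22.7, 18.9]] 
dr [[-3.3, -0.0, 0.1], [-3.4, -0.0, 0.0], [-3.3, -0.0, 0.1], [-3.3, -0.0, 0.0], [-3.4, -0.1, 0.1], [-3.3, 0.0, 0.0], [-3.4, 0.0, 0.1], [-3.3, -0.0, 0.1], [-3.3, -0.0, 0.0]] 
end [ 359.48 -367.07  216.67] [ 2.62 -0.    1.56]
2 linear [[-0.0, 0.0, 35.0], [-0.1, 0.1, 35.0]] 
dr [[-0.0, -0.0, 0.0], [-0.0, -0.0, 0.0]] 
end [ 394.54 -367.52  156.09] [ 2.62 -0.    1.56]
```

Emit:
apply_moves(linear=[[-49.8,-12.3,27.0],[-49.8,-13.7,26.3],[-49.9,-15.2,25.5],[-49.8,-16.6,24.5],[-49.9,-18.0,23.5],[-49.9,-19.3,22.5],[-49.8,-20.5,21.3],[-49.9,-21.7,20.1],[-49.9,-22.7,18.9],[0,0,30],[0,0,0],[0,0,0]], dr=[[-3.3,0,0.1],[-3.4,0,0],[-3.3,0,0.1],[-3.3,0,0],[-3.4,-0.1,0.1],[-3.3,0,0],[-3.4,0,0.1],[-3.3,0,0.1],[-3.3,0,0],[0,0,0],[0,0,0],[0,0,0]], grip=[34,34,34,34,34,34,34,34,34,34,34,34])

```text
time: 4.8
tcp_pos: [374.6, -366.2, 191.6]
ee_rot: [2.618, 0.0, 1.562]
contact_force: [-0.1, 0.2, 0.1]
grip_width: 0.394
gripper_force: 0.0
```

Run:
```python
from plan import *
d=snap('wrist','w4'); s=bot.state(); print(s['tcp_pos'],s['ee_rot'],s['q'])
t2=snap('top','top1')
Q=tool(-.6,30); z=Q.apply([0,0,1]); g=np.array([444.5,-368,69.5])
rows([(g-40*z,Q),(g,Q,20)])
X=lambda b:rot(-.01)@np.array(b,float)+[518,-349,0]
im=d['image'][:,:,::-1].copy()
pts=[(-98,0,102.6),(-98,-40,102.6),(-90,0,107.6),(-90,-40,107.6),(-60,88,50),(-60,-88,50)]
uv=[proj(d,X(b))[0] for b in pts]; print(np.array(uv).round())
for q in uv: cv2.circle(im,tuple(int(round(v)) for v in q),2,(0,0,255),-1)
im2=t2['image'][:,:,::-1].copy(); 
for b in pts: cv2.circle(im2,tuple(int(round(v)) for v in proj(t2,X(b))[0]),1,(0,0,255),-1)
c=cv2.resize(im2[190:270,395:495],(400,320),interpolation=cv2.INTER_CUBIC)
r=np.zeros((480,800,3),np.uint8); r[:, :]=0
a=cv2.resize(im,None,fx=.62,fy=.62); a=cv2.resize(im[60:480,120:520],(400,420)); r[:420,:400]=a; r[:320,400:]=c
cv2.imwrite('pics/m2.png',r)
```

```text
[ 374.81 -366.1   191.86] [2.62 0.   1.56] [-1.13  0.34  2.08  0.83  0.65 -1.78]
4 linear [[-0.6, -0.6, 50.4], [-0.6, -0.5, 50.5], [-0.0, -0.0, 20.0], [-0.0, -0.0, 20.0]] 
dr [[0.0, -0.0, 0.1], [0.0, -0.0, 0.1], [0.0, -0.0, -0.0], [0.0, -0.0, -0.0]] 
end [ 444.54 -367.98   69.5 ] [ 2.62 -0.    1.56]
[[319. 214.]
 [319. 269.]
 [333. 214.]
 [332. 270.]
 [329.  84.]
 [328. 291.]]
```

View pics/m2.png

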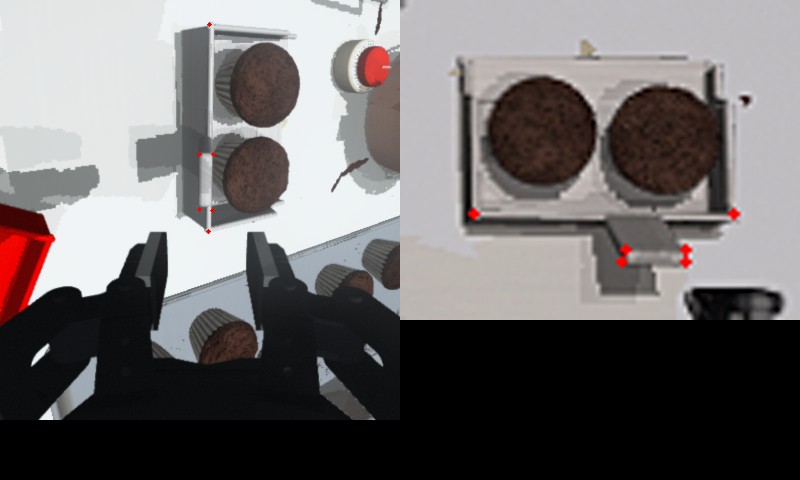

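The overlay of the measured medium pan (rim corners and tab corners in red) falls on the real pan within 1–2 px in both views. Grasping.

Emit:
apply_moves(linear=[[-0.6,-0.6,50.4],[-0.6,-0.5,50.5],[0,0,20],[0,0,20],[0,0,0],[0,0,0],[0,0,0],[0,0,0],[0,0,0],[0,0,0]], dr=[[0,0,0.1],[0,0,0.1],[0,0,0],[0,0,0],[0,0,0],[0,0,0],[0,0,0],[0,0,0],[0,0,0],[0,0,0]], grip=[34,34,34,34,34,5,5,5,5,5], grip_force=90)

```text
time: 6.15
tcp_pos: [444.3, -368.1, 69.2]
ee_rot: [2.617, -0.001, 1.559]
contact_force: [-2.9, 1.0, 8.3]
grip_width: 0.102
gripper_force: 89.1
```

Run:
```python
from plan import *
s=bot.state(); print(s['grip_width']*85.4,s['gripper_force'],s['contact_force'],s['q'])
# pan frame in tool frame at grasp
p,R=now(); Rp=Ro.from_euler('z',-.01); o=np.array([518,-349,0.])
import pickle; pickle.dump((R.inv().apply(o-p),(R.inv()*Rp).as_matrix()),open('medgrasp.pkl','wb'))
print(p,R.inv().apply(o-p),(R.inv()*Rp).as_matrix())
H=np.array([674,-75.5,0]);hy=-.10
def panpose(o,yaw,pitch):  # returns tool pose for pan origin o
    Rp=Ro.from_euler('z',yaw)*Ro.from_euler('y',pitch,degrees=True)
    a,B=pickle.load(open('medgrasp.pkl','rb')); Q=Rp*Ro.from_matrix(B).inv(); return np.array(o)-Q.apply(a),Q
w=[panpose([518,-349,60],-.01,0),panpose([500,-345,200],-.01,-5)]
rows([(a,b,22 if i==0 else 50) for i,(a,b) in enumerate(w)])
```

```text
8.690049209044613 89.09016966819763 [-2.87  0.98  8.3 ] [-1.    0.61  2.07  1.26  0.45 -2.14]
[ 444.34 -368.15   69.22] [19.95 28.85 96.72] [[ 0.    1.    0.  ]
 [ 0.87 -0.    0.5 ]
 [ 0.5  -0.   -0.87]]
6 linear [[0.0, 10.0, -17.3], [0.0, 10.0, -17.3], [0.1, 10.1, -17.3], [1.3, 15.4, -42.4], [1.3, 16.6, -42.0], [1.3, 17.8, -41.5]] 
dr [[0.0, 0.0, 0.0], [-0.0, 0.0, -0.0], [-0.0, 0.0, -0.0], [-1.7, 0.0, 0.0], [-1.6, 0.0, 0.0], [-1.7, 0.0, 0.0]] 
end [ 420.55 -364.09  262.53] [ 2.53 -0.    1.56]
```

Held: pads at 8.7 mm and 89 N. Next I'll plan the lift, the carry and the pressing poses.

```bash
cat >> plan.py <<'E'
import os
HOP=np.array([674,-75.5,0]);HY=-.10
def panpose(o,yaw,pitch,f='medgrasp.pkl'):
    Rp=Ro.from_euler('z',yaw)*Ro.from_euler('y',pitch,degrees=True)
    a,B=pickle.load(open(f,'rb')); Q=Rp*Ro.from_matrix(B).inv(); return np.array(o)-Q.apply(a),Q
def nosepose(x,z,pitch,y=0):
    Rp=Ro.from_euler('z',HY)*Ro.from_euler('y',pitch,degrees=True)
    n=HOP+rot(HY)@np.array([-90+x,y,170+z]); return panpose(n-Rp.apply([60,0,4.5]),HY,pitch)
def pannow(f='medgrasp.pkl'):
    p,R=now(); a,B=pickle.load(open(f,'rb')); Rp=R*Ro.from_matrix(B); return p+R.apply(a),Rp
E
python3 - <<'E'
from plan import *
p,R=rows([(*panpose([518,-349,45],-.01,0),18),(*panpose([510,-345,180],-.01,12),35)])
p,R=rows([(*nosepose(58,70,20),36),(*nosepose(58,35,22),20)],p,R)
E
```

```text
8 linear [[0.0, 7.5, -13.0], [0.0, 7.5, -13.0], [0.1, 7.5, -12.9], [0.8, 16.3, -25.0], [0.8, 15.2, -25.6], [0.8, 14.2, -26.2], [0.9, 13.0, -26.8], [0.8, 11.9, -27.3]] 
dr [[0.0, 0.0, 0.0], [-0.0, 0.0, -0.0], [-0.0, 0.0, -0.0], [2.4, -0.0, -0.0], [2.4, -0.0, 0.0], [2.4, -0.0, 0.0], [2.4, -0.0, 0.0], [2.4, -0.0, 0.0]] 
end [ 452.34 -364.27  262.94] [ 2.83 -0.    1.56]
11 linear [[31.5, 11.5, -6.0], [31.6, 11.1, -6.2], [31.7, 10.7, -6.5], [31.8, 10.2, -6.7], [31.9, 9.9, -7.0], [31.9, 9.4, -7.1], [32.0, 9.1, -7.4], [32.1, 8.5, -7.7], [32.1, 8.2, -7.8], [0.0, -0.9, 15.8], [0.0, -0.6, 15.8]] 
dr [[0.9, -0.1, 0.6], [0.9, -0.2, 0.5], [0.9, -0.1, 0.6], [0.9, -0.2, 0.5], [0.8, -0.1, 0.6], [0.9, -0.2, 0.5], [0.9, -0.1, 0.6], [0.9, -0.2, 0.6], [0.9, -0.1, 0.5], [1.0, -0.0, 0.0], [1.0, -0.0, 0.0]] 
end [541.19 -82.16 315.04] [ 3.   -0.    1.47]
```

Emit:
apply_moves(linear=[[0,4,-7],[0,9,-15],[0.1,9.5,-17],[0.8,16.3,-25.0],[0.8,15.2,-25.6],[0.8,14.2,-26.2],[0.9,13.0,-26.8],[0.8,11.9,-27.3],[0,0,0]], dr=[[0,0,0],[0,0,0],[0,0,0],[2.4,0,0],[2.4,0,0],[2.4,0,0],[2.4,0,0],[2.4,0,0],[0,0,0]], grip=[5,5,5,5,5,5,5,5,5])

```text
time: 7.28
tcp_pos: [453.0, -364.4, 263.7]
ee_rot: [2.825, 0.001, 1.56]
contact_force: [0.1, -0.0, -3.8]
grip_width: 0.107
gripper_force: 88.2
```

Emit:
apply_moves(linear=[[16,6,-3],[31.5,11.5,-6.0],[31.6,11.1,-6.2],[31.7,10.7,-6.5],[31.8,10.2,-6.7],[31.9,9.9,-7.0],[31.9,9.4,-7.1],[32.0,9.1,-7.4],[32.1,8.5,-7.7],[16.1,4,-4],[0,0,0],[0,0,0]], dr=[[0.5,0,0.3],[0.9,-0.2,0.5],[0.9,-0.1,0.6],[0.9,-0.2,0.5],[0.8,-0.1,0.6],[0.9,-0.2,0.5],[0.9,-0.1,0.6],[0.9,-0.2,0.6],[0.9,-0.1,0.5],[0.4,0,0.3],[0,0,0],[0,0,0]], grip=[5,5,5,5,5,5,5,5,5,5,5,5])

```text
time: 8.78
tcp_pos: [539.0, -82.2, 343.9]
ee_rot: [2.969, -0.004, 1.47]
contact_force: [-0.4, -0.2, -4.2]
grip_width: 0.104
gripper_force: 88.2
```

Run:
```python
from plan import *
o,Rp=pannow(); s=bot.state(); print(s['time'],o,Rp.as_euler('zyx',degrees=True),s['grip_width'],s['contact_force'],s['q'])
d=snap('top','top2'); w=snap('wrist','w5'); sc=snap('scene','sc2')
def mark(d,col=(0,0,255)):
    im=d['image'][:,:,::-1].copy()
    for b in [(60,88,4),(60,-88,4),(-60,88,50),(-60,-88,50)]:
        cv2.circle(im,tuple(int(round(v)) for v in proj(d,o+Rp.apply(b))[0]),1,(0,0,255),-1)
    for b in [(-100,120,170),(-100,-120,170),(100,120,170),(100,-120,170),(-90,98,170),(40,98,170),(40,-98,170),(-90,-98,170)]:
        cv2.circle(im,tuple(int(round(v)) for v in proj(d,HOP+rot(HY)@np.array(b,float))[0]),1,(0,200,0),-1)
    return im
a=cv2.resize(mark(d)[90:250,250:450],(500,400),interpolation=cv2.INTER_CUBIC)
c=cv2.resize(mark(sc)[130:280,190:340],(300,300),interpolation=cv2.INTER_CUBIC)
wi=cv2.resize(mark(w),(400,300))
r=np.zeros((600,800,3),np.uint8); r[:400,:500]=a; r[:300,500:]=c; r[300:600,400:]=wi
r[:400,:400]=a[:,:400]; cv2.imwrite('pics/m3.png',r)
```

```text
8.775 [585.86 -66.53 253.63] [-6.02 20.07  2.26] 0.1041043953031787 [-0.39 -0.23 -4.19] [-0.29  0.21  1.69  0.04  1.07 -0.2 ]
```

View pics/m3.png

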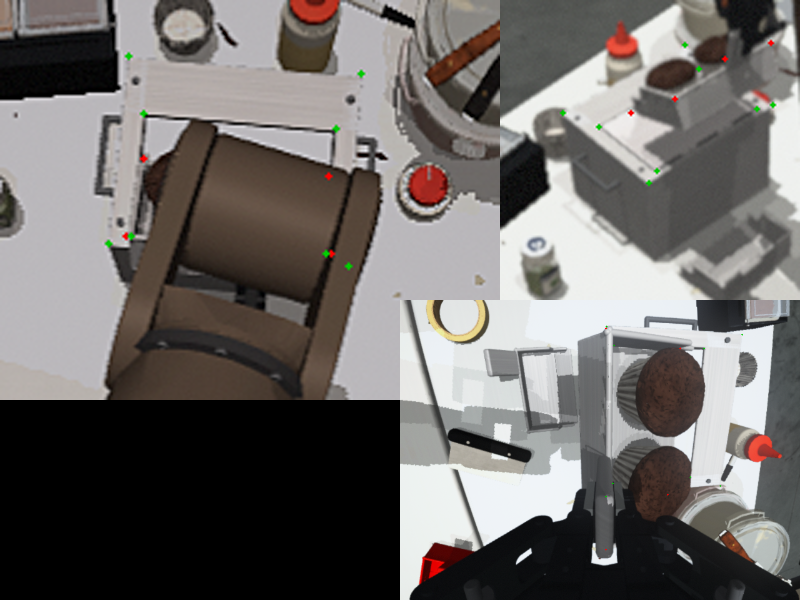

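Check view: the green hopper marks lie on the hopper and flap corners within about 1 px. The pan's nose (red) is centred over the opening, and both cupcakes are still in the pan. Now I press.

Run:
```python
from plan import *
p,R=rows([(*nosepose(58,8,24),16),(*nosepose(60,-20,26),9)])
print('--dump'); p,R=rows([(*nosepose(62,-35,35),8,),(*nosepose(60,-60,50),12),(*nosepose(54,-72,58),12)],p,R,amax=4)
```

```text
7 linear [[0.1, -0.9, 13.4], [0.1, -0.6, 13.3], [0.1, -0.5, 13.4], [0.1, -0.2, 13.4], [-0.0, 1.1, 8.4], [-0.0, 1.3, 8.4], [-0.0, 1.3, 8.4]] 
dr [[1.0, -0.0, -0.0], [0.9, -0.1, -0.0], [1.0, -0.0, -0.0], [1.0, -0.1, -0.0], [0.7, 0.0, -0.0], [0.6, 0.0, -0.0], [0.7, 0.0, -0.0]] 
end [551.04 -83.14 266.7 ] [3.07 0.   1.47]
--dump
9 linear [[0.0, 7.1, 1.2], [0.0, 7.1, 0.8], [0.1, 7.1, 0.5], [0.0, 8.7, 1.9], [0.0, 8.8, 1.4], [0.0, 8.9, 0.8], [0.0, 8.9, 0.2], [0.0, 8.2, 1.5], [0.1, 8.3, 0.9]] 
dr [[3.0, 0.0, -0.0], [3.0, 0.0, -0.0], [3.0, 0.0, -0.0], [3.7, -0.0, -0.0], [3.8, -0.0, -0.0], [3.7, -0.0, -0.0], [3.8, -0.0, -0.0], [4.0, -0.0, -0.0], [4.0, -0.1, -0.0]] 
end [620.47 -90.09 245.46] [-2.65  0.    1.47]
```

Emit:
apply_moves(linear=[[0.1,-0.9,13.4],[0.1,-0.6,13.3],[0.1,-0.5,13.4],[0.1,-0.2,13.4],[0,1.1,8.4],[0,1.3,8.4],[0,1.3,8.4],[0,0,0],[0,0,0]], dr=[[1.0,0,0],[0.9,-0.1,0],[1.0,0,0],[1.0,-0.1,0],[0.7,0,0],[0.6,0,0],[0.7,0,0],[0,0,0],[0,0,0]], grip=[5,5,5,5,5,5,5,5,5])

```text
time: 10.05
tcp_pos: [551.8, -82.5, 267.7]
ee_rot: [3.069, 0.001, 1.469]
contact_force: [1.2, -0.7, -2.3]
grip_width: 0.105
gripper_force: 88.4
```

The load eased from -4.2 to -2.3 N, about 2 N of upward push, which matches the flap spring. Now I tip the pan.

Emit:
apply_moves(linear=[[0,7.1,1.2],[0,7.1,0.8],[0.1,7.1,0.5],[0,8.7,1.9],[0,8.8,1.4],[0,8.9,0.8],[0,8.9,0.2],[0,8.2,1.5],[0.1,8.3,0.9],[0,0,0],[0,0,0],[0,0,0]], dr=[[3.0,0,0],[3.0,0,0],[3.0,0,0],[3.7,0,0],[3.8,0,0],[3.7,0,0],[3.8,0,0],[4.0,0,0],[4.0,-0.1,0],[0,0,0],[0,0,0],[0,0,0]], grip=[5,5,5,5,5,5,5,5,5,5,5,5])

```text
time: 11.55
tcp_pos: [620.8, -89.5, 246.9]
ee_rot: [-2.657, 0.002, 1.47]
contact_force: [2.2, 0.4, -2.8]
grip_width: 0.103
gripper_force: 89.2
```

Run:
```python
from plan import *
o,Rp=pannow(); s=bot.state(); print(o,Rp.as_euler('ZYX',degrees=True),s['contact_force'],s['q'])
d=snap('top','top3'); w=snap('wrist','w6'); sc=snap('scene','sc3')
# where is brown?
for n,im in (('top',d),('w',w),('sc',sc)):
    I=im['image'].astype(int); m=((I[...,0]-I[...,2]>12)&(I[...,0]<110)).astype(np.uint8)
    k,l,st,c=cv2.connectedComponentsWithStats(m); print(n,[(c[i].round().tolist(),int(st[i,4])) for i in range(1,k) if st[i,4]>60])
r=np.zeros((600,800,3),np.uint8)
r[:300,:400]=cv2.resize(w['image'][:,:,::-1],(400,300)); r[:300,400:]=cv2.resize(sc['image'][100:280,160:400,::-1],(400,300))
r[300:,:400]=cv2.resize(d['image'][90:270,230:470,::-1],(400,300))
cv2.imwrite('pics/m4.png',r)
```

```text
[603.37 -67.91 147.85] [-5.8  57.85 -0.14] [ 2.16  0.42 -2.8 ] [-0.22  0.68  1.23 -0.06  1.71 -0.12]
top [([332.0, 182.0], 19749), ([624.0, 121.0], 2513), ([435.0, 115.0], 306), ([521.0, 128.0], 494), ([423.0, 141.0], 161), ([557.0, 161.0], 505), ([529.0, 162.0], 528), ([207.0, 170.0], 79), ([248.0, 173.0], 64), ([218.0, 301.0], 15746), ([564.0, 198.0], 543), ([533.0, 198.0], 526), ([623.0, 206.0], 149), ([534.0, 234.0], 567), ([566.0, 232.0], 529), ([628.0, 236.0], 121), ([597.0, 236.0], 118), ([539.0, 266.0], 588), ([570.0, 267.0], 551), ([461.0, 308.0], 128), ([485.0, 304.0], 87), ([444.0, 343.0], 86), ([305.0, 415.0], 3867), ([353.0, 449.0], 156), ([365.0, 451.0], 95)]
w [([188.0, 28.0], 896), ([232.0, 47.0], 689), ([85.0, 154.0], 6255), ([22.0, 158.0], 1324), ([174.0, 358.0], 895), ([10.0, 461.0], 424)]
sc [([78.0, 21.0], 63), ([69.0, 79.0], 129), ([373.0, 235.0], 21682), ([445.0, 77.0], 322), ([422.0, 73.0], 148), ([516.0, 124.0], 93), ([440.0, 124.0], 80), ([378.0, 133.0], 370), ([402.0, 143.0], 392), ([448.0, 143.0], 89), ([543.0, 152.0], 74), ([424.0, 156.0], 429), ([448.0, 165.0], 446), ([443.0, 210.0], 117), ([451.0, 239.0], 518), ([208.0, 269.0], 73), ([170.0, 301.0], 120), ([312.0, 315.0], 262), ([471.0, 395.0], 64)]
```

Run:
```python
from plan import *
o,Rp=pannow(); w=load('w6'); sc=load('sc3'); w5=load('w5')
for b in [(0,40,67),(0,-40,67),(40,40,35),(60,88,20),(60,-88,20),(-60,88,50),(-60,-88,50)]: print(b,proj(w,o+Rp.apply(b))[0].round(),proj(sc,o+Rp.apply(b))[0].round())
for b in [(120,40,35),(140,-40,35)]: print(b,proj(w,o+Rp.apply(b))[0].round(),proj(sc,o+Rp.apply(b))[0].round())
def brown(I): I=I.astype(int); return (I[...,0]-I[...,2]>12)&(I[...,0]<110)
ys,xs=np.where(brown(w['image'])[:,:300][:100]); print(xs.min(),xs.max(),ys.min(),ys.max())
print(w['image'][28,188],w['image'][47,232])
for v in range(60,480,40): print(v,[tuple(int(c) for c in w['image'][v,u]) for u in range(260,560,40)])
```

```text
(0, 40, 67) [452. 161.] [266. 190.]
(0, -40, 67) [437. 308.] [286. 177.]
(40, 40, 35) [456. 153.] [268. 203.]
(60, 88, 20) [466.  75.] [257. 217.]
(60, -88, 20) [442. 319.] [300. 190.]
(-60, 88, 50) [328.  46.] [262. 194.]
(-60, -88, 50) [328. 399.] [309. 167.]
(120, 40, 35) [531. 150.] [260. 212.]
(140, -40, 35) [530. 249.] [278. 203.]
50 244 0 99
[90 77 58] [88 81 62]
60 [(239, 244, 245), (181, 185, 188), (148, 150, 151), (116, 117, 119), (155, 156, 158), (100, 101, 103), (99, 100, 101), (97, 98, 99)]
100 [(189, 191, 193), (150, 152, 153), (131, 132, 132), (102, 104, 106), (171, 173, 173), (191, 190, 193), (211, 212, 213), (194, 196, 199)]
140 [(234, 236, 236), (149, 150, 151), (108, 109, 109), (95, 96, 97), (156, 158, 160), (181, 180, 182), (193, 195, 197), (98, 99, 99)]
180 [(145, 149, 149), (148, 149, 151), (88, 89, 89), (95, 96, 97), (151, 152, 153), (179, 177, 180), (189, 190, 192), (42, 40, 39)]
220 [(168, 173, 173), (75, 77, 78), (78, 80, 80), (89, 90, 92), (94, 95, 96), (106, 106, 107), (68, 66, 62), (53, 51, 51)]
260 [(242, 246, 242), (78, 80, 81), (87, 89, 90), (86, 88, 88), (90, 90, 92), (109, 108, 110), (112, 107, 103), (149, 148, 142)]
300 [(242, 246, 248), (73, 75, 76), (55, 57, 58), (96, 99, 100), (170, 172, 173), (87, 87, 89), (181, 180, 174), (94, 95, 94)]
340 [(243, 246, 248), (22, 25, 28), (73, 74, 75), (20, 23, 24), (62, 63, 64), (66, 65, 67), (65, 65, 67), (65, 66, 66)]
380 [(14, 15, 18), (12, 13, 15), (59, 60, 61), (17, 17, 21), (17, 19, 20), (18, 19, 21), (61, 61, 62), (132, 134, 134)]
420 [(14, 15, 15), (13, 14, 17), (240, 244, 246), (15, 16, 19), (17, 20, 22), (14, 15, 18), (19, 20, 20), (22, 23, 25)]
460 [(8, 11, 13), (11, 13, 16), (11, 14, 16), (10, 11, 13), (13, 13, 14), (15, 16, 17), (15, 17, 19), (31, 32, 33)]
```

Run:
```python
from plan import *
I=load('w6')['image'].astype(int)
for v in range(20,340,12): print(v,' '.join('%3d%+03d'%(I[v:v+4,u:u+4,1].mean(),(I[v:v+4,u:u+4,0]-I[v:v+4,u:u+4,2]).mean()) for u in range(430,640,14)))
```

```text
20 230-01 230-02 230-01 230-01 230-02 231-01 232-01 233-01 233-01 233-01 232-02 232-02 231-02 238-05 231-01
32 228-02 221-02 203-02 179-02 146-02 108-01  94-02  77-02  69-01  65-01  64-01  62-01  79-02 237-01 230-01
44  73-02  74-01  74-01  73-01  72-01  71-01  69-01  67-01  65-01  64-01  63-01  63-01 129-02 237-01 232-01
56 108-02  98-02 100-02 100-02  99-02  99-02  98-02 100-02  98-02  99-02  98-02  98-03 195-01 236-01 235-01
68  74-01  96-02 126-02 119-01 113-02 116-02 114-02 119-03 112-02 127-03 127-03 128-03 227-01 235-01 236-01
80  87-01  77-01 138-01 185-01 116-02 116-02 115-02 103-02  97-02  98-02  97-02  98-02 234-01 233-02 234-01
92 141-02 124-02 124-01 160+00 166-02 154-03 189-02 158-02 137-02  99-02  97-02  99-02 217-02 221-02 218-03
104 171-02 168-02 189+00 188+00 210-03 211-02 214-02 198-02  98-02 100-02  98-02 101-02 218-02 212-02 212-02
116 157-02 156-03 177+00 177-01 193-02 194-03 198-02 195-03  99-02 101-02  99-02  97-02 219-02 210-02 211-02
128 157-02 157-02 178-01 179-01 194-03 195-02 199-02 195-02 100-02  99-02  96-02 104-02 206-03 207-02 212-02
140 155-03 158-02
[... 1135 characters left out ...]
4+07  79+03  89-02  88-02  89-02 104-02 111-02
272  89-02 107-01 108-01 104+00 135+08 133+08 131+08 132+08 124+08  77-01  90-02  90-02  90-02 106-02 108-02
284  89-02 121-01 118-01  91-01 124+07 126+08 132+07 135+08 143+07  75-01  89-01  88-01  89-02 109-02 107-02
296 136-02 169-01 136-01  90-01  90-01 159+09 123+07 125+07 105+01  86-01  89-02  87-02 100-02 109-02 107-02
308 140-02  77-01  69-01  68-01  68-01  68-01  73-01  87-01  84-01  88-02  88-02  88-01 103-02 109-03 108-03
320  74-01  68-01  67-01  68-01  68-01  67-01  67-01  67-01  66-01  88-01  89-02  89-01 104-02 108-01 107-01
332 101-01  66-01  66-01  65-01  66-01  66-01  65-01  66-01  65-01  89-02  89-02  98-02 109-02 107-01 107-02
```

Run:
```python
from plan import *
w=load('w6'); Hr=rot(HY).T
print('cam in hopper',Hr@(-np.array(w['R']).T@w['t']-HOP))
for uv in ((455,265),(485,265),(520,265),(555,265),(520,225),(520,300),(548,140),(548,180),(575,180),(590,120),(590,250)):
    print(uv,[ (Hr@(atz(w,uv,z)-HOP)).round().tolist() for z in (170,120,60)])
o,Rp=pannow(); print('nose',Hr@(o+Rp.apply([60,0,4.5])-HOP))
r=np.zeros((600,800,3),np.uint8)
I=w['image'][20:340,400:640,::-1].astype(float); g=(255*(I/255)**.6).astype(np.uint8)
r[:,:450]=cv2.resize(g,(450,600),interpolation=cv2.INTER_CUBIC)
sc=load('sc3'); J=sc['image'][140:270,200:330,::-1]; r[:350,450:]=cv2.resize(J,(350,350),interpolation=cv2.INTER_CUBIC)
d=load('top3'); r[350:,450:]=cv2.resize(d['image'][100:200,270:410,::-1],(350,250),interpolation=cv2.INTER_CUBIC)
cv2.imwrite('pics/m5.png',r)
```

```text
cam in hopper [ 16.09  58.01 371.4 ]
(455, 265) [[-9.0, -18.0, 170.0], [-16.0, -37.0, 120.0], [-23.0, -59.0, 60.0]]
(485, 265) [[6.0, -15.0, 170.0], [4.0, -33.0, 120.0], [1.0, -55.0, 60.0]]
(520, 265) [[23.0, -12.0, 170.0], [25.0, -29.0, 120.0], [27.0, -50.0, 60.0]]
(555, 265) [[39.0, -9.0, 170.0], [45.0, -26.0, 120.0], [52.0, -46.0, 60.0]]
(520, 225) [[20.0, 9.0, 170.0], [21.0, -3.0, 120.0], [22.0, -17.0, 60.0]]
(520, 300) [[26.0, -31.0, 170.0], [29.0, -54.0, 120.0], [32.0, -80.0, 60.0]]
(548, 140) [[27.0, 51.0, 170.0], [29.0, 50.0, 120.0], [33.0, 48.0, 60.0]]
(548, 180) [[29.0, 33.0, 170.0], [33.0, 27.0, 120.0], [37.0, 19.0, 60.0]]
(575, 180) [[41.0, 34.0, 170.0], [47.0, 28.0, 120.0], [54.0, 21.0, 60.0]]
(590, 120) [[43.0, 61.0, 170.0], [49.0, 62.0, 120.0], [57.0, 62.0, 60.0]]
(590, 250) [[53.0, 1.0, 170.0], [62.0, -13.0, 120.0], [73.0, -30.0, 60.0]]
nose [-35.49   0.49  99.25]
```

Both cupcakes have left the pan. In the wrist view they show at about (520,262) and (555,180), beyond the nose, and their size puts them low in the box. Now I draw the pan straight up, gently, and go on to measure the large pan's walls in the free views.

Run:
```python
from plan import *
p,R=now(); rows([(p+[-3,0,125],R,24)])
def prof(d,A,B,n):
    P=[np.array(A,float)+(np.array(B,float)-A)*i/(n-1) for i in range(n)]
    uv=np.array([proj(d,q)[0] for q in P],np.float32); g=cv2.cvtColor(d['image'],cv2.COLOR_RGB2GRAY)
    return cv2.remap(g,uv[:,0].reshape(1,-1),uv[:,1].reshape(1,-1),cv2.INTER_LINEAR)[0]
t=load('top0');s=load('scene0');w3=load('w3')
# y profile averaged over x, at z=42 rim height, full-height wall part (x 420..500)
for n,d,y0,y1,z in (('top',t,394,424,42),('top',t,190,220,42),('sc',s,394,424,42),('sc',s,190,220,42),('w3',w3,190,220,42)):
    v=np.mean([prof(d,(x,y0,z),(x,y1,z),16) for x in range(415,490,5)],0); print(n,y0,'step2',v.round().astype(int).tolist())
for n,d,x0,x1,z,ys in (('top',t,385,415,42,range(240,380,5)),('sc',s,385,415,42,range(240,380,5)),('w3',w3,385,415,42,range(210,300,5)),('w3nose',w3,530,570,8,range(215,300,5)),('topnose',t,530,570,8,range(220,390,5)),('scnose',s,530,570,8,range(220,390,5))):
    v=np.mean([prof(d,(x0,y,z),(x1,y,z),(x1-x0)//2+1) for y in ys],0); print(n,x0,v.round().astype(int).tolist())
```

```text
6 linear [[-0.1, -10.2, -18.2], [-0.1, -10.1, -18.2], [-0.1, -10.2, -18.2], [-0.1, -10.2, -18.2], [-0.1, -10.1, -18.1], [-0.1, -10.2, -18.2]] 
dr [[0.0, 0.0, 0.0], [0.0, 0.0, 0.0], [0.0, 0.0, 0.0], [0.0, 0.0, 0.0], [0.0, 0.0, 0.0], [0.0, 0.0, 0.0]] 
end [617.8  -89.48 371.69] [-2.66  0.    1.47]
top 394 step2 [38, 34, 35, 33, 37, 69, 121, 166, 170, 179, 185, 183, 182, 182, 182, 182]
top 190 step2 [186, 160, 131, 101, 71, 38, 26, 51, 142, 161, 166, 172, 182, 184, 182, 182]
sc 394 step2 [216, 216, 215, 215, 212, 207, 202, 188, 154, 112, 89, 83, 85, 100, 140, 192]
sc 190 step2 [239, 239, 239, 239, 239, 238, 234, 227, 213, 187, 150, 112, 92, 85, 83, 83]
w3 190 step2 [226, 226, 226, 225, 212, 161, 133, 97, 134, 196, 197, 215, 222, 222, 222, 222]
top 385 [183, 185, 190, 171, 132, 100, 65, 74, 140, 151, 151, 156, 163, 167, 174, 181]
sc 385 [94, 87, 84, 84, 84, 84, 84, 88, 105, 139, 176, 200, 210, 214, 217, 218]
w3 385 [224, 225, 225, 225, 225, 225, 225, 225, 224, 212, 191, 191, 124, 101, 168, 199]
w3nose 530 [217, 218, 220, 220, 221, 220, 222, 222, 219, 219, 220, 218, 207, 221, 225, 225, 225, 225, 225, 225, 225]
topnose 530 [179, 179, 178, 178, 180, 181, 179, 178, 181, 175, 163, 172, 183, 184, 184, 183, 183, 183, 183, 183, 183]
scnose 530 [219, 220, 220, 219, 219, 220, 220, 220, 219, 220, 221, 225, 230, 235, 238, 239, 239, 239, 239, 239, 239]
```

Emit:
apply_moves(linear=[[0,-6,-10.5],[0,-11,-20],[0,-11,-20],[0,-11,-20],[0,-11,-20],[0,-11,-20],[0,0,0]], dr=[[0,0,0],[0,0,0],[0,0,0],[0,0,0],[0,0,0],[0,0,0],[0,0,0]], grip=[5,5,5,5,5,5,5])

```text
time: 12.58
tcp_pos: [618.6, -88.9, 374.4]
ee_rot: [-2.657, 0.003, 1.47]
contact_force: [-0.7, -0.1, -4.3]
grip_width: 0.103
gripper_force: 89.0
```

Run:
```python
from plan import *
for i in range(3): w=snap('wrist',f'w7{i}'); s=bot.state(); print(s['time'],s['contact_force'],s['moment'])
o,Rp=pannow()
I=w['image'].astype(int)
for b in [(0,40,40),(0,-40,40),(0,40,3),(0,-40,3),(60,88,20),(60,-88,20)]: print(b,proj(w,o+Rp.apply(b))[0].round())
for v in range(20,340,20): print(v,' '.join('%3d%+03d'%(I[v:v+4,u:u+4,1].mean(),(I[v:v+4,u:u+4,0]-I[v:v+4,u:u+4,2]).mean()) for u in range(340,640,18)))
sc=snap('scene','sc4'); t=snap('top','top4')
J=sc['image'].astype(int)
print('scene hopper flap pts',[ (b,proj(sc,HOP+rot(HY)@np.array(b,float))[0].round(1).tolist()) for b in [(-60,60,170),(-60,-60,170),(30,60,170),(30,-60,170)]])
```

```text
12.625 [ 0.14 -0.31 -2.77] [-0.09 -0.55 -0.02]
12.675 [ 0.7  -0.37 -3.53] [-0.11 -0.6   0.03]
12.725 [ 0.3  -1.31 -3.33] [-0.07 -0.53 -0.02]
(0, 40, 40) [414. 156.]
(0, -40, 40) [405. 290.]
(0, 40, 3) [373. 152.]
(0, -40, 3) [369. 270.]
(60, 88, 20) [466.  75.]
(60, -88, 20) [442. 319.]
20 231-02 230-01 231-02 231-02 231-02 232-02 231-02 231-02 136-08 123-10 122-11 114-11 101-10  90-09 121-11 240-06 240-06
40 229-02 231-02 231-02 231-02 231-02 230-02 220-03 224-03 218-05 234-04 236-03 236-02 236-01 236-02 241-07 240-07 238-07
60  89-01  78-01  96-02 126-02 149-02 159-02 179-02 234-01 235-01 236-01 237-02 238-01 238-02 238-02 238-02 240-03 240-06
80  99-01  97-01 105-02 108-02 102-02  92-02  94-02 188+00 232+00 233+00 234+00 239-02 243-08 215-01 240-02 238-01 239-02
100  95-02  94-01 101-02 158-03 179-02 171-02 156-01 139-01 233+00 233+00 235+00 239-01 240-02 226-01 222-03 231-02 223-02
120  94-02  94-01  93-02 146-01 158-02 155-03 126-01 222-01 225+00 222+00 226-01 228-01 238-01 226-01 223-02 225-02 222-03
140  92-02  93-01  94-01 147-02 156-02 154-02 129-01 218-01 224-01 222-01 224+
[... 610 characters left out ...]
 131-01 118-01 114-02 115-02 127-02 214-01 213-02
260  91-03  88-02  89-01  94-01  92-02  92-02 111-02 112-01 112-02 144-01 141-01 141-01 142-02 117-02 210-02 212-02 223-06
280  90-02  88-02  87-02  89-02 126-02  95-03 146-01 134-02 147-02 162-01 149-01 105-02 143-03 147-02 229-02 230-02 241-05
300  52-02  57-03  98-01 125-03 170-03 158-03 143-03 138-03  98-02 160-01 165-01 140-01 143-02 226-01 227-02 229-02 242-06
320  72-02  33-03  84-02  71-02  75-03  82-03 243-06 209-07 148-02 143-01 143-01 143-01 142-02 227-01 227-01 227-05 238-05
scene hopper flap pts [((-60, 60, 170), [271.0, 203.7]), ((-60, -60, 170), [301.9, 185.0]), ((30, 60, 170), [251.4, 188.6]), ((30, -60, 170), [282.1, 170.8])]
```

The pan is empty and the flap is shut: there is no brown in the pan, and the view over the opening is uniformly bright. Before carrying, I'll check joint ranges at the large pan, since axis 4 goes only to -1.13 on that side.

```bash
cat > kin.py <<'E'
from plan import *
def Rq(q,s4=1): return Ro.from_euler('z',q[0])*Ro.from_euler('y',q[1]+q[2])*Ro.from_euler('z',s4*q[3])*Ro.from_euler('y',q[4])*Ro.from_euler('z',q[5]+np.pi/2)
def wc(q,P):
    a1,d1,L2,L3,a3=P[:5]; s=q[1]+q[2]
    r=a1+L2*np.sin(q[1])+L3*np.sin(s)+a3*np.cos(s); z=d1+L2*np.cos(q[1])+L3*np.cos(s)-a3*np.sin(s)
    return np.array([r*np.cos(q[0]),r*np.sin(q[0]),z])
def fk(q,P): R=Rq(q); return wc(q,P)+R.apply([0,0,P[5]]),R
D=[([-1.43360783,.491424512,1.55931227,0,1.09172918,-.105590183],[150.25,-606.49,230.86],[-3.14072,-.0001,.24278]),
([-.68,.25,1.34,0,1.55,-.69],[474.25,-296.12,460.87],[3.14,0,1.59]),
([-1.13,.34,2.08,.83,.65,-1.78],[374.81,-366.1,191.86],[2.62,0,1.56]),
([-1.00,.61,2.07,1.26,.45,-2.14],[444.34,-368.15,69.22],[2.617,-.001,1.559]),
([-.29,.21,1.69,.04,1.07,-.2],[539,-82.2,343.9],[2.969,-.004,1.47]),
([-.22,.68,1.23,-.06,1.71,-.12],[620.8,-89.5,246.9],[-2.657,.002,1.47])]
E
cat > k1.py <<'E'
from kin import *
s=bot.state(); D.append((s['q'],s['tcp_pos'],s['ee_rot']))
for q,p,e in D: print([np.degrees((Rq(q,k).inv()*Ro.from_euler('xyz',e)).magnitude()).round(1) for k in (1,-1)])
f=lambda P: np.concatenate([(wc(q,P)+Ro.from_euler('xyz',e).apply([0,0,P[5]])-p)*(3 if i in(0,len(D)-1) else 1) for i,(q,p,e) in enumerate(D)])
r=least_squares(f,[0,400,450,450,0,350]); print(r.x,np.abs(r.fun).max(),r.fun.reshape(-1,3).round())
np.save('P.npy',r.x)
E
python3 k1.py
```

```text
[np.float64(0.0), np.float64(0.0)]
[np.float64(0.5), np.float64(0.5)]
[np.float64(0.3), np.float64(95.3)]
[np.float64(0.6), np.float64(144.0)]
[np.float64(0.3), np.float64(4.5)]
[np.float64(0.4), np.float64(6.8)]
[np.float64(0.0), np.float64(7.4)]
[-23.03 212.24 637.77 423.53  65.46 292.77] 198.70301676243108 [[-195.  -32.   -8.]
 [ -41.  -54.    3.]
 [ -50.  -16.    7.]
 [ -42.  -31.    4.]
 [ -20.  -62.    5.]
 [ -19.  -62.   -0.]
 [ -48. -199.    2.]]
```

```bash
sed -i 's/return np.array(\[r\*np.cos(q\[0\]),r\*np.sin(q\[0\]),z\])/b=P[6]; return np.array([r*np.cos(q[0])-b*np.sin(q[0]),r*np.sin(q[0])+b*np.cos(q[0]),z])/' kin.py
sed -i 's/0,350\])/0,350,60])/' k1.py; python3 k1.py
cat >> kin.py <<'E'
P=np.load('P.npy')
LO=np.array([-3.1,-.84,.05,-1.13,.06,-2.69]);HI=np.array([3.1,2.19,2.79,4.28,2.93,2.69])
def ik(p,R,q0):
    f=lambda q:np.concatenate([(fk(q,P)[0]-p)/100,(fk(q,P)[1].inv()*R).as_rotvec()])
    r=least_squares(f,q0); q=r.x; return q,np.abs(r.fun).max(),bool(((q>LO)&(q<HI)).all())
E
cat > k2.py <<'E'
from kin import *
pickle
for z in (4,60,120,200):
  for yaw in (0,.12,.2):
    p,R=panpose([480,307,z],yaw,0)
    for q0 in ([.8,.5,2,-1.2,.5,1],): print('large',z,yaw,*ik(p,R,np.array(q0,float)))
E
python3 k2.py
```

```text
[np.float64(0.0), np.float64(0.0)]
[np.float64(0.5), np.float64(0.5)]
[np.float64(0.3), np.float64(95.3)]
[np.float64(0.6), np.float64(144.0)]
[np.float64(0.3), np.float64(4.5)]
[np.float64(0.4), np.float64(6.8)]
[np.float64(0.0), np.float64(7.4)]
[ -3.54 196.78 593.21 412.77  45.04 258.82  66.  ] 3.283749884206202 [[ 0. -0. -1.]
 [-1. -2. -1.]
 [-1.  1.  0.]
 [ 0. -1.  0.]
 [-0.  0.  2.]
 [-1.  3.  2.]
 [ 0. -0.  0.]]
large 4 0 [ 0.64  0.55  2.27 -1.92  0.32  2.51] 2.2737367544323206e-15 False
large 4 0.12 [ 0.58  0.54  2.31 -2.25  0.29  2.67] 3.581135388230905e-14 False
large 4 0.2 [ 0.54  0.54  2.32 -2.48  0.27  2.8 ] 6.764366844436153e-14 False
large 60 0 [ 0.64  0.42  2.23 -1.39  0.31  1.96] 1.4210854715202005e-15 False
large 60 0.12 [ 0.58  0.41  2.26 -1.6   0.22  2.01] 7.1992189987213354e-12 False
large 60 0.2 [ 0.54  0.4   2.28 -1.8   0.17  2.1 ] 1.1102230246251565e-16 False
large 120 0 [ 0.64  0.3   2.17 -0.92  0.38  1.46] 1.7053025658242404e-15 True
large 120 0.12 [ 0.58  0.28  2.2  -0.9   0.29  1.29] 1.7053025658242404e-15 True
large 120 0.2 [ 0.54  0.27  2.22 -0.83  0.23  1.12] 1.2221335055073723e-13 True
large 200 0 [ 0.64  0.17  2.06 -0.6   0.56  1.1 ] 1.31736499042745e-09 True
large 200 0.12 [ 0.58  0.15  2.09 -0.5   0.48  0.86] 9.208633855450899e-14 True
large 200 0.2 [ 0.54  0.13  2.11 -0.41  0.43  0.67] 9.29946963879047e-11 True
```

```bash
cat > k3.py <<'E'
from kin import *
def gp(o,yaw,phi,grip,off=19):
    Rp=Ro.from_euler('z',yaw); Q=Rp*tool(0,30)*Ro.from_euler('y',phi,degrees=True)  # about pinch axis
    return np.array(o)+Rp.apply(grip)+Q.apply([0,0,off]),Q
if __name__=='__main__':
  for nm,o,g in (('med->large',(480,307,4),(-83,-20,86)),('small->large',(483,307,7),(-71,50,86))):
    for phi in (-45,-30,-15,0,15,30,45):
      for yaw in (0,):
        out=[]
        for dz in (0,60,120):
          p,Q=gp(np.array(o)+[0,0,dz],yaw,phi,g)
          b=None
          for q0 in ([.6,.4,2.2,-.5,.5,.5],[.6,.4,2.2,.5,.5,.5],[.6,.4,2.2,-1.5,.5,2]):
            q,e,ok=ik(p,Q,np.array(q0,float)); q[3]=(q[3]+np.pi)%(2*np.pi)-np.pi; q[5]=(q[5]+np.pi)%(2*np.pi)-np.pi
            if e<1e-3 and q[4]>0: b=q
          out.append(None if b is None else b.round(2).tolist())
        print(nm,phi,Q.apply([0,0,1]).round(2),out)
E
python3 k3.py
```

```text
med->large -45 [ 0.35 -0.71 -0.61] [[0.85, 0.76, 1.92, -0.93, 1.14, 1.78], [0.85, 0.66, 1.9, -0.89, 1.22, 1.68], [0.85, 0.56, 1.87, -0.86, 1.3, 1.58]]
med->large -30 [ 0.43 -0.5  -0.75] [[0.81, 0.67, 2.04, -1.05, 0.86, 1.84], [0.81, 0.56, 2.01, -0.96, 0.94, 1.69], [0.81, 0.46, 1.96, -0.88, 1.03, 1.55]]
med->large -15 [ 0.48 -0.26 -0.84] [[0.74, 0.59, 2.16, -1.28, 0.57, 1.99], [0.74, 0.47, 2.12, -1.07, 0.63, 1.73], [0.74, 0.36, 2.06, -0.9, 0.72, 1.51]]
med->large 0 [ 0.5   0.   -0.87] [[0.64, 0.55, 2.27, -1.91, 0.32, 2.5], [0.64, 0.41, 2.23, -1.35, 0.31, 1.91], [0.64, 0.29, 2.16, -0.89, 0.39, 1.42]]
med->large 15 [ 0.48  0.26 -0.84] [[0.49, 0.55, 2.37, 3.14, 0.35, -2.72], [0.49, 0.39, 2.32, 3.14, 0.15, -2.72], [0.49, 0.26, 2.25, 0.02, 0.05, 0.4]]
med->large 30 [ 0.43  0.5  -0.75] [None, None, [0.32, 0.28, 2.33, 1.87, 0.36, -1.6]]
med->large 45 [ 0.35  0.71 -0.61] [None, None, [0.16, 0.35, 2.37, 1.84, 0.73, -1.74]]
small->large -45 [ 0.35 -0.71 -0.61] [[0.91, 0.81, 1.75, -0.85, 1.25, 1.7], [0.91, 0.71, 1.73, -0.83, 1.32, 1.61], [0.91, 0.63, 1.69, -0.81, 1.4, 1.52]]
small->large -30 [ 0.43 -0.5  -0.75] [[0.88, 0.71, 1.87, -0.93, 0.96, 1.73], [0.88, 0.61, 1.84, -0.86, 1.03, 1.62], [0.88, 0.53, 1.8, -0.81, 1.12, 1.51]]
small->large -15 [ 0.48 -0.26 -0.84] [[0.83, 0.63, 2.0, -1.07, 0.65, 1.82], [0.83, 0.53, 1.96, -0.93, 0.72, 1.64], [0.83, 0.43, 1.91, -0.81, 0.82, 1.48]]
small->large 0 [ 0.5   0.   -0.87] [[0.74, 0.58, 2.12, -1.46, 0.35, 2.13], [0.74, 0.46, 2.08, -1.08, 0.39, 1.71], [0.74, 0.36, 2.02, -0.8, 0.49, 1.41]]
small->large 15 [ 0.48  0.26 -0.84] [[0.62, 0.57, 2.23, -2.83, 0.24, -2.91], [0.62, 0.44, 2.19, -2.24, 0.09, 2.77], [0.62, 0.32, 2.13, -0.55, 0.14, 1.08]]
small->large 30 [ 0.43  0.5  -0.75] [None, None, [0.49, 0.33, 2.21, 1.91, 0.26, -1.49]]
small->large 45 [ 0.35  0.71 -0.61] [None, [0.34, 0.53, 2.32, 2.17, 0.72, -1.95], [0.34, 0.39, 2.27, 1.96, 0.63, -1.68]]
```

The arm model fits to about 3 mm. With the present grip, axis 4 would leave its range at the large pan. Leaning the tool about 35° sideways in the tab plane keeps it in range, so I'll set the empty pan down on free table and regrip. First I'll check that path.

```bash
cat > k4.py <<'E'
from k3 import *
def cont(wps,q0,n=12,pr=True):
    "continuous ik along linear waypoints; returns last q, prints range violations and max step"
    q=np.array(q0,float); p,R=fk(q,P); 
    for (pt,Rt) in wps:
        p0,R0=p,R; rv=(R0.inv()*Rt).as_rotvec(); st=0;bad=0
        for i in range(1,n+1):
            p=p0+(pt-p0)*i/n; R=R0*Ro.from_rotvec(rv*i/n)
            qn,e,ok=ik(p,R,q); st=max(st,np.abs(qn-q).max()); bad+=(not ok) or e>1e-2; q=qn
        if pr: print(pt.round(),q.round(2),'maxstep',round(st,2),'bad',bad)
    return q
E
cat > k5.py <<'E'
from k4 import *
q0=bot.state()['q']; M=(-83,-20,86)
for S0 in ((518,-330,1),(540,-300,1)):
  print('place at',S0)
  a=[panpose(np.array(S0)+[0,0,h],-.01,pt) for h,pt in ((200,20),(60,0),(0,0))]
  q=cont(a,q0)
  p,R=fk(q,P); z=R.apply([0,0,1])
  for phi in (-30,-38):
    b=[(p-60*z,R)]+[(lambda g:(g[0]-d*g[1].apply([0,0,1]),g[1]))(gp(S0,-.01,phi,M,off=19)) for d in (70,0)]
    L0=np.array([480,307.,4])
    def at(o,yaw): return gp(o,yaw,phi,M)
    c=[at(np.array(S0)+[0,0,60],-.01),at((500,-250,220),0),at((500,0,230),0),at((490,200,200),0),at(L0+[0,0,120],0),at(L0+[0,0,50],0),at(L0,0)]
    print(phi); cont(b+c,q)
E
python3 k5.py
```

```text
place at (518, -330, 1)
[ 472. -349.  291.] [-0.8   0.33  1.66  0.15  1.03 -0.86] maxstep 0.1 bad 0
[ 444. -349.  130.] [-0.98  0.48  2.07  1.03  0.5  -1.87] maxstep 0.15 bad 0
[ 444. -349.   70.] [-0.98  0.6   2.11  1.31  0.44 -2.18] maxstep 0.03 bad 0
-30
[ 414. -349.  122.] [-1.03  0.48  2.12  1.09  0.5  -1.99] maxstep 0.02 bad 0
[ 413. -323.  125.] [-0.75  0.47  2.35  3.33  0.41 -3.95] maxstep 0.3 bad 7
[ 443. -359.   73.] [-0.77  0.62  2.28  3.28  0.48 -3.91] maxstep 0.01 bad 12
[ 443. -359.  133.] [-0.77  0.48  2.24  3.36  0.31 -3.99] maxstep 0.01 bad 12
[ 425. -280.  292.] [-0.64  0.1   2.17  5.54  0.21 -6.09] maxstep 0.35 bad 12
[425. -30. 302.] [ 0.11  0.05  2.19  5.28  0.7  -5.3 ] maxstep 0.12 bad 12
[415. 170. 272.] [ 0.62  0.25  2.05  5.38  1.   -4.95] maxstep 0.05 bad 12
[405. 278. 196.] [ 0.81  0.46  1.96  5.4   1.03 -4.73] maxstep 0.02 bad 12
[405. 278. 126.] [ 0.81  0.57  2.01  5.31  0.92 -4.57] maxstep 0.01 bad 12
[405. 278.  76.] [ 0.81  0.67  2.04  5.23  0.86 -4.44] maxstep 0.01 bad 12
-38
[ 414. -349.  122.] [-1.03  0.48  2.12  1.09  0.5  -1.99] maxstep 0.02 bad 0
[... 1775 characters left out ...]
tep 0.02 bad 0
[ 437. -288.  122.] [-0.55  0.53  2.36  3.76  0.6  -4.16] maxstep 0.41 bad 8
[ 464. -331.   74.] [-0.6   0.66  2.29  3.64  0.65 -4.09] maxstep 0.01 bad 12
[ 464. -331.  134.] [-0.6   0.52  2.26  3.79  0.5  -4.26] maxstep 0.02 bad 12
[ 424. -282.  293.] [-0.56  0.12  2.2   4.85  0.32 -5.36] maxstep 0.13 bad 12
[424. -32. 303.] [ 0.19  0.11  2.19  5.17  0.85 -5.13] maxstep 0.07 bad 12
[414. 168. 273.] [ 0.66  0.31  2.01  5.36  1.15 -4.89] maxstep 0.05 bad 12
[404. 275. 197.] [ 0.84  0.51  1.91  5.41  1.18 -4.72] maxstep 0.02 bad 12
[404. 275. 127.] [ 0.84  0.63  1.95  5.35  1.08 -4.58] maxstep 0.01 bad 12
[404. 275.  77.] [ 0.84  0.72  1.97  5.3   1.01 -4.48] maxstep 0.01 bad 12
```

```bash
cat > k6.py <<'E'
from k4 import *
q0=bot.state()['q']
for pt in (5,8,10,12,15):
  for roll in (0,-4):
    Rp=Ro.from_euler('y',pt,degrees=True)*Ro.from_euler('x',roll,degrees=True)
    a,B=pickle.load(open('medgrasp.pkl','rb')); Q=Rp*Ro.from_matrix(B).inv()
    low=min(Rp.apply(v)[2] for v in ((60,88,4.5),(60,-88,4.5),(28,88,0),(28,-88,0)))
    o=np.array([482,307,8-low]); f=lambda o:(o-Q.apply(a),Q)
    print(pt,roll,o[2].round(1),'back z',[(o+Rp.apply((-60,y,0)))[2].round() for y in (88,-88)])
    cont([f(np.array([520,50,260.])),f(np.array([490,250,220.])),f(o+[0,0,90]),f(o)],q0)
E
python3 k6.py
```

```text
5 0 10.4 back z [np.float64(16.0), np.float64(16.0)]
[453.  30. 335.] [-0.11 -0.02  2.04  0.07  0.69 -0.15] maxstep 0.11 bad 0
[423. 230. 295.] [ 0.46  0.1   2.03 -0.32  0.64  0.69] maxstep 0.07 bad 0
[415. 287. 176.] [ 0.6   0.33  2.13 -0.67  0.39  1.18] maxstep 0.05 bad 0
[415. 287.  86.] [ 0.6   0.51  2.21 -1.35  0.25  1.9 ] maxstep 0.08 bad 3
5 -4 16.6 back z [np.float64(16.0), np.float64(28.0)]
[453.  35. 337.] [-0.04 -0.01  2.03 -0.07  0.68 -0.02] maxstep 0.11 bad 0
[423. 235. 297.] [ 0.51  0.12  2.   -0.41  0.7   0.77] maxstep 0.07 bad 0
[415. 292. 183.] [ 0.64  0.33  2.09 -0.69  0.49  1.19] maxstep 0.04 bad 0
[415. 292.  93.] [ 0.64  0.5   2.17 -1.15  0.33  1.7 ] maxstep 0.06 bad 1
8 0 11.9 back z [np.float64(20.0), np.float64(20.0)]
[457.  30. 339.] [-0.1   0.    1.99  0.05  0.76 -0.13] maxstep 0.1 bad 0
[427. 230. 299.] [ 0.44  0.11  1.99 -0.25  0.71  0.61] maxstep 0.06 bad 0
[419. 287. 181.] [ 0.58  0.32  2.09 -0.49  0.45  1.  ] maxstep 0.04 bad 0
[419. 287.  91.] [ 0.58  0.5   2.17 -0.97  0.25  1.5 ] maxstep 0.07 bad 0
8 -4 18.0 back z [np.float64(20.0), np.float64(32.0)]
[... 1695 characters left out ...]
15 0 19.2 back z [np.float64(35.0), np.float64(35.0)]
[467.  30. 346.] [-0.09  0.05  1.89  0.03  0.93 -0.1 ] maxstep 0.09 bad 0
[437. 230. 306.] [ 0.4   0.15  1.9  -0.14  0.86  0.48] maxstep 0.05 bad 0
[429. 287. 195.] [ 0.53  0.32  2.   -0.23  0.61  0.71] maxstep 0.02 bad 0
[429. 287. 105.] [ 0.53  0.47  2.08 -0.36  0.38  0.86] maxstep 0.02 bad 0
15 -4 25.1 back z [np.float64(35.0), np.float64(47.0)]
[467.  35. 347.] [-0.04  0.06  1.89 -0.06  0.93 -0.03] maxstep 0.09 bad 0
[437. 235. 307.] [ 0.45  0.16  1.87 -0.21  0.9   0.54] maxstep 0.05 bad 0
[429. 292. 202.] [ 0.57  0.33  1.96 -0.31  0.68  0.76] maxstep 0.02 bad 0
[429. 292. 112.] [ 0.57  0.48  2.05 -0.44  0.46  0.92] maxstep 0.02 bad 0
```

A 10° nose-down set-down keeps every joint in range. The back wall then settles only about 20 mm, already inside the walls. I'll carry the pan that way, yaw 0.

Run:
```python
from plan import *
p,R=rows([(*panpose([520,50,260],0,10),48),(*panpose([490,250,220],0,10),48),(*panpose([480,307,110],0,10),44)],amax=9.8)
```

```text
13 linear [[20.5, -27.2, 21.3], [21.1, -29.9, 16.6], [21.7, -31.9, 11.3], [22.4, -32.8, 5.8], [23.1, -32.9, 0.4], [40.0, -8.5, 5.5], [39.9, -8.5, 5.4], [40.0, -8.5, 5.5], [40.0, -8.5, 5.5], [39.9, -8.5, 5.4], [18.9, -15.8, 33.3], [19.0, -15.8, 33.3], [18.9, -15.8, 33.3]] 
dr [[-9.6, -0.0, -1.2], [-9.6, -0.1, -1.1], [-9.6, -0.0, -1.2], [-9.6, -0.1, -1.2], [-9.7, -0.0, -1.1], [0.0, -0.0, -0.0], [0.0, -0.0, -0.0], [0.0, -0.0, -0.0], [0.0, -0.0, -0.0], [0.0, -0.0, -0.0], [0.0, -0.0, -0.0], [0.0, -0.0, -0.0], [0.0, -0.0, -0.0]] 
end [419.66 287.1  190.96] [ 2.79 -0.    1.57]
```

Emit:
apply_moves(linear=[[20.5,-27.2,21.3],[21.1,-29.9,16.6],[21.7,-31.9,11.3],[22.4,-32.8,5.8],[23.1,-32.9,0.4],[40,-8.5,5.5],[40,-8.5,5.5],[40,-8.5,5.4],[40,-8.5,5.4],[40,-8.5,5.4],[0,0,0]], dr=[[-9.6,0,-1.2],[-9.6,-0.1,-1.1],[-9.6,0,-1.2],[-9.6,-0.1,-1.2],[-9.7,0,-1.1],[0,0,0],[0,0,0],[0,0,0],[0,0,0],[0,0,0],[0,0,0]], grip=[5,5,5,5,5,5,5,5,5,5,5])

```text
time: 14.2
tcp_pos: [428.8, 232.0, 300.2]
ee_rot: [2.792, -0.0, 1.571]
contact_force: [0.4, 0.5, -3.2]
grip_width: 0.101
gripper_force: 89.1
```

Run:
```python
from plan import *
o,Rp=pannow(); s=bot.state(); print(s['time'],o,Rp.as_euler('ZYX',degrees=True),s['contact_force'],s['q'])
sc=snap('scene','sc5'); w=snap('wrist','w8'); t=snap('top','top5')
# check pan pose in hand: back rim edge & tab in wrist image + scene profiles
for b in [(-60,88,50),(-60,-88,50),(-20,88,50)]: print(b,proj(sc,o+Rp.apply(b))[0].round(1),proj(w,o+Rp.apply(b))[0].round(1))
def prof(d,A,B,n=21):
    uv=np.array([proj(d,A+(B-A)*i/(n-1))[0] for i in range(n)],np.float32); g=cv2.cvtColor(d['image'],cv2.COLOR_RGB2GRAY)
    return cv2.remap(g,uv[:,0].reshape(1,-1),uv[:,1].reshape(1,-1),cv2.INTER_LINEAR)[0]
for n,d in (('sc',sc),('w',w)):
  W=lambda *b:o+Rp.apply(b)
  print(n,'y88',np.mean([prof(d,W(x,78,50),W(x,98,50)) for x in range(-50,15,5)],0).round().astype(int))
  print(n,'back',np.mean([prof(d,W(-70,y,50),W(-50,y,50)) for y in range(10,85,5)],0).round().astype(int))
  print(n,'z50',np.mean([prof(d,W(x,88,40),W(x,88,60)) for x in range(-50,15,5)],0).round().astype(int))
rows([(*panpose([480,307,110],0,10),44),(*panpose([480,307,40],0,10),36),(*panpose([480,307,17],0,10),12)])
```

```text
14.2 [489.02 251.94 219.28] [ 0.15 10.02 -0.04] [ 0.41  0.52 -3.2 ] [ 0.44  0.12  1.96 -0.21  0.75  0.57]
(-60, 88, 50) [219.5 283.3] [329.  43.]
(-60, -88, 50) [272.7 241.1] [329.2 398.3]
(-20, 88, 50) [208.3 276.5] [403.7  52.4]
sc y88 [208 207 205 204 203 201 198 191 180 163 143 124 107  96  89  87  88  89
  90  92  93]
sc back [ 88  87  87  87  88  90  95 104 115 128 142 157 169 179 187 192 195 197
 198 199 200]
sc z50 [ 86  87  88  90  94  99 105 113 123 133 143 154 164 174 182 189 194 197
 200 202 204]
w y88 [ 83  87  85  84  88 143 191 213 211 199 238 240 240 240 240 240 240 240
 240 240 240]
w back [ 93  92  90  88  90  90  90  89  91  91  98 156 191 218 207 181 198 200
 200 198 200]
w z50 [213 211 208 203 200 196 203 216 228 236 238 239 239 239 239 239 239 237
 236 237 236]
7 linear [[19.1, -15.9, 33.4], [19.1, -15.8, 33.3], [19.1, -15.8, 33.4], [-0.0, -12.0, 32.9], [-0.1, -12.0, 32.9], [-0.0, -4.0, 10.8], [-0.0, -3.9, 10.8]] 
dr [[0.0, 0.0, -0.0], [0.1, 0.0, -0.0], [-0.0, 0.0, -0.0], [-0.0, 0.0, -0.0], [-0.0, 0.0, -0.0], [-0.0, 0.0, -0.0], [-0.0, 0.0, -0.0]] 
end [419.7  287.12  97.91] [ 2.79 -0.    1.57]
```

The rim edges in the scene and wrist views fall where the model puts them, within 2 mm, so the pan hasn't slipped. Lowering.

Emit:
apply_moves(linear=[[19.1,-15.9,33.4],[19.1,-15.8,33.3],[19.1,-15.8,33.4],[0,-12,32.9],[0,-12,32.9],[0,-4,10.8],[0,-3.9,10.8],[0,0,0]], dr=[[0,0,0],[0,0,0],[0,0,0],[0,0,0],[0,0,0],[0,0,0],[0,0,0],[0,0,0]], grip=[5,5,5,5,5,5,5,5])

```text
time: 15.35
tcp_pos: [420.8, 286.8, 97.9]
ee_rot: [2.79, -0.0, 1.566]
contact_force: [0.6, 0.4, -1.1]
grip_width: 0.103
gripper_force: 89.1
```

Run:
```python
from plan import *
o,Rp=pannow(); s=bot.state(); print(s['time'],o,Rp.as_euler('ZYX',degrees=True),s['contact_force'],s['q'])
rows([(*panpose([480,307,13],0,10),2)])
```

```text
15.35 [481.34 306.5   17.03] [-0.13  9.9  -0.02] [ 0.59  0.44 -1.1 ] [ 0.56  0.48  2.15 -0.73  0.28  1.25]
3 linear [[0.1, -0.8, 1.1], [0.1, -0.8, 1.1], [0.1, -0.8, 1.1]] 
dr [[0.0, 0.0, -0.0], [0.1, 0.0, -0.1], [-0.0, 0.1, -0.0]] 
end [419.71 287.08  93.93] [ 2.79 -0.    1.57]
```

Emit:
apply_moves(linear=[[0,-0.8,1.8],[0,0,0],[0,0,0],[0,0,0],[0,0,0],[0,0,0],[0,0,0],[0,0,0]], dr=[[0,0,0],[0,0,0],[0,0,0],[0,0,0],[0,0,0],[0,0,0],[0,0,0],[0,0,0]], grip=[5,5,14,20,34,44,44,44])

```text
time: 16.35
tcp_pos: [420.3, 287.8, 96.2]
ee_rot: [2.789, -0.001, 1.568]
contact_force: [-0.9, 0.7, -1.3]
grip_width: 0.516
gripper_force: 0.6
```

Run:
```python
from plan import *
s=bot.state(); print(s['time'],s['contact_force'],s['grip_width'],s['tcp_pos'])
p,R=now(); z=R.apply([0,0,1]); rows([(p-100*z,R,50)])
```

```text
16.35 [-0.89  0.72 -1.3 ] 0.5162475139327618 [420.31 287.85  96.25]
2 linear [[0.0, -0.0, -50.0], [0.0, -0.0, -50.0]] 
dr [[0.0, -0.0, 0.0], [0.0, 0.0, 0.0]] 
end [385.75 287.82 190.08] [ 2.79 -0.    1.57]
```

The tab is leaning on the rear finger (0.6 N on the pad). Opening wider and easing back lets the pan settle gently.

Emit:
apply_moves(linear=[[0,-2,0],[0,-2,0],[0,-2,0],[0,-2,0],[0,-2,0],[0,0,0],[0,0,0],[0,0,-10],[0,0,-50],[0,0,-50],[0,0,0]], dr=[[0,0,0],[0,0,0],[0,0,0],[0,0,0],[0,0,0],[0,0,0],[0,0,0],[0,0,0],[0,0,0],[0,0,0],[0,0,0]], grip=[52,60,68,76,82,82,82,82,82,82,82])

```text
time: 17.73
tcp_pos: [372.9, 288.5, 199.1]
ee_rot: [2.784, -0.005, 1.569]
contact_force: [0.1, 0.1, -0.2]
grip_width: 0.965
gripper_force: 0.0
```

Run:
```python
from plan import *
s=bot.state(); print(s['time'],s['contact_force'],s['grip_width'],s['tcp_pos'])
rows([([330,60,420],tool(0,0),60)])
```

```text
17.725 [ 0.14  0.06 -0.16] 0.9647623631694937 [372.94 288.53 199.09]
6 linear [[-37.9, 6.3, -37.1], [-37.9, 4.1, -37.5], [-38.0, 1.8, -37.6], [-38.0, -0.4, -37.6], [-38.1, -2.7, -37.4], [-38.0, -5.0, -37.2]] 
dr [[3.4, -0.0, -0.0], [3.4, -0.1, -0.1], [3.4, -0.0, 0.0], [3.5, -0.1, -0.0], [3.4, -0.0, -0.0], [3.4, -0.1, -0.1]] 
end [329.96  60.05 419.99] [-3.14  0.    1.57]
```

Run:
```python
from kin import *
import k4
rows([([470,140,450],tool(0,0),62)],amax=10)
q=bot.state()['q']; Q=tool(-2.9,30); g=np.array([435,30.5,69.5]); z=Q.apply([0,0,1])
k4.cont([(np.array([470,140,450.]),tool(0,0)),(g-130*z,Q),(g,Q)],q)
```

```text
5 linear [[-29.4, 35.8, -40.3], [-29.5, 32.9, -42.8], [-29.6, 29.7, -45.0], [-29.6, 26.4, -46.9], [-29.6, 23.0, -48.7]] 
dr [[4.1, -0.1, -0.0], [4.1, -0.0, -0.1], [4.1, -0.1, 0.0], [4.1, -0.0, -0.0], [4.1, -0.1, -0.1]] 
end [470.04 140.04 450.01] [-3.14  0.    1.57]
[470. 140. 450.] [0.15 0.14 1.51 0.   1.5  0.15] maxstep 0.15 bad 0
[370.  34. 182.] [-0.11  0.12  2.5   1.46  0.03 -1.51] maxstep 1.44 bad 1
[435.  30.  70.] [-0.1   0.53  2.49  3.08  0.4  -3.13] maxstep 1.04 bad 12
```

At the small pan, the 30° grip would need axis 5 below its limit. I'll pinch the tab across its 40 mm width instead, with the tool near vertical, and check joints for the pick, the carry and the nesting.

```bash
cat > k7.py <<'E'
from k4 import *
def tw(yaw,tilt): # pinch across pan y; fingers tilted 'tilt' deg forward; tool x along pan +x
    return Ro.from_euler('z',yaw)*Ro.from_euler('y',-tilt,degrees=True)*Ro.from_euler('x',180,degrees=True)
if __name__=='__main__':
  q0=bot.state()['q']; G=np.array([425.6,31.,86]); L=np.array([412,357.,93])
  for tilt in (0,-10,-20):
    for fl in (0,np.pi):
      a,b=tw(-.05+fl,tilt if not fl else -tilt),tw(0+fl,tilt if not fl else -tilt); t_=lambda g,Q,h=0:(g+[0,0,h]+19*Q.apply([0,0,1]),Q)
      print(tilt,fl,a.apply([0,0,1]).round(2))
      cont([t_(G,a,200),t_(G,a,0),t_(G,a,150),t_(np.array([440,200,86.]),b,170),t_(L,b,120),t_(L,b)],q0,n=16)
E
python3 k7.py
```

```text
0 0 [-0. -0. -1.]
[426.  31. 267.] [-0.08  0.17  1.96  0.    1.02  1.54] maxstep 0.05 bad 0
[426.  31.  67.] [-0.08  0.5   2.19 -0.    0.45  1.54] maxstep 0.04 bad 0
[426.  31. 217.] [-0.08  0.23  2.03 -0.    0.88  1.54] maxstep 0.03 bad 0
[440. 200. 237.] [ 0.29  0.29  1.89 -0.    0.97  1.86] maxstep 0.03 bad 0
[412. 357. 194.] [ 0.59  0.42  1.8  -0.    0.92  2.16] maxstep 0.02 bad 0
[412. 357.  74.] [ 0.59  0.59  1.9  -0.    0.65  2.16] maxstep 0.02 bad 0
0 3.141592653589793 [ 0.  0. -1.]
[426.  31. 267.] [-0.08  0.17  1.96 -0.    1.02 -1.6 ] maxstep 0.22 bad 0
[426.  31.  67.] [-0.08  0.5   2.19  0.    0.45 -1.6 ] maxstep 0.04 bad 0
[426.  31. 217.] [-0.08  0.23  2.03  0.    0.88 -1.6 ] maxstep 0.03 bad 0
[440. 200. 237.] [ 0.29  0.29  1.89  0.    0.97 -1.28] maxstep 0.03 bad 0
[412. 357. 194.] [ 0.59  0.42  1.8   0.    0.92 -0.98] maxstep 0.02 bad 0
[412. 357.  74.] [ 0.59  0.59  1.9   0.    0.65 -0.98] maxstep 0.02 bad 0
-10 0 [-0.17  0.01 -0.98]
[422.  31. 267.] [-0.08  0.23  1.88 -0.01  1.2   1.54] maxstep 0.05 bad 0
[422.  31.  67.] [-0.08  0.54  2.09 -0.01  0.68  1.55] maxst
[... 1015 characters left out ...]
0.02 bad 0
[434. 200. 238.] [0.25 0.41 1.73 0.09 1.34 1.78] maxstep 0.02 bad 0
[406. 357. 195.] [0.52 0.52 1.66 0.18 1.27 2.01] maxstep 0.02 bad 0
[406. 357.  75.] [0.52 0.68 1.75 0.2  1.03 1.96] maxstep 0.02 bad 0
-20 3.141592653589793 [-0.34  0.02 -0.94]
[419.  31. 268.] [-0.08  0.3   1.81 -0.01  1.38 -1.59] maxstep 0.28 bad 0
[419.  31.  68.] [-0.08  0.6   2.   -0.01  0.89 -1.59] maxstep 0.03 bad 0
[419.  31. 218.] [-0.08  0.36  1.87 -0.01  1.25 -1.59] maxstep 0.02 bad 0
[434. 200. 238.] [ 0.25  0.41  1.73  0.09  1.34 -1.36] maxstep 0.02 bad 0
[406. 357. 195.] [ 0.52  0.52  1.66  0.18  1.27 -1.13] maxstep 0.02 bad 0
[406. 357.  75.] [ 0.52  0.68  1.75  0.2   1.03 -1.18] maxstep 0.02 bad 0
```

Run:
```python
from k7 import *
Q=tw(-.05,-10); G=np.array([425.6,31,86]); p0,R0=now(); pt=G+[0,0,170]+19*Q.apply([0,0,1])
rows([(pt,Q,50)],amax=9.8)
```

```text
10 linear [[-25.7, 6.1, -2.0], [-24.5, 9.9, -1.2], [-22.7, 13.7, -0.7], [-20.3, 17.0, -0.4], [-17.4, 20.0, -0.3], [-14.0, 22.4, -0.6], [-10.4, 24.4, -1.0], [-6.5, 25.6, -1.7], [-2.4, 26.2, -2.5], [1.5, 26.2, -3.7]] 
dr [[2.4, -2.4, 9.0], [2.3, -2.5, 9.1], [2.4, -2.4, 9.0], [2.3, -2.5, 9.1], [2.4, -2.4, 9.0], [2.4, -2.5, 9.0], [2.3, -2.4, 9.1], [2.4, -2.5, 9.0], [2.4, -2.4, 9.1], [2.3, -2.4, 9.0]] 
end [422.27  31.17 237.32] [ 3.14  0.17 -0.05]
```

Emit:
apply_moves(linear=[[-25.7,6.1,-2.0],[-24.5,9.9,-1.2],[-22.7,13.7,-0.7],[-20.3,17.0,-0.4],[-17.4,20.0,-0.3],[-14.0,22.4,-0.6],[-10.4,24.4,-1.0],[-6.5,25.6,-1.7],[-2.4,26.2,-2.5],[1.5,26.2,-3.7],[0,0,0],[0,0,0]], dr=[[2.4,-2.4,9.0],[2.3,-2.5,9.1],[2.4,-2.4,9.0],[2.3,-2.5,9.1],[2.4,-2.4,9.0],[2.4,-2.5,9.0],[2.3,-2.4,9.1],[2.4,-2.5,9.0],[2.4,-2.4,9.1],[2.3,-2.4,9.0],[0,0,0],[0,0,0]], grip=[60,60,60,60,60,60,60,60,60,60,60,60])

```text
time: 19.23
tcp_pos: [422.0, 30.5, 234.2]
ee_rot: [3.137, 0.179, -0.051]
contact_force: [0.3, -0.3, 0.0]
grip_width: 0.705
gripper_force: 0.0
```

Run:
```python
from k7 import *
s=bot.state(); print(s['time'],s['tcp_pos'],s['ee_rot'],s['q'])
t=snap('top','top6'); sc=snap('scene','sc6'); w=snap('wrist','w9')
def box(L,W,h,tabx=None,taby=None):
    P=[(-L/2,W/2,h),(-L/2,-W/2,h),(L/2-40,W/2,h),(L/2-40,-W/2,h)]
    if tabx is not None: P+=[(tabx,taby+20,105),(tabx,taby-20,105)]
    return P
def mark(d,o,yaw,P,im,col):
    for b in P: 
        q=proj(d,rot(yaw)@np.array(b,float)+o)[0]; cv2.circle(im,tuple(int(round(v*4)) for v in q),3,col,-1)
def big(d): return cv2.resize(d['image'][:,:,::-1],None,fx=4,fy=4,interpolation=cv2.INTER_CUBIC)
out=np.zeros((600,800,3),np.uint8)
for k,(d,c,sz) in enumerate(((t,(160,205),0),(sc,(180,285),0),(w,None,0))):
    im=big(d)
    mark(d,np.array([477,307,0]),0,box(150,204,42),im,(0,0,255)); mark(d,np.array([480,307,4]),0,box(120,176,50,-94,-20),im,(0,200,0))
    mark(d,np.array([494,-22.4,0]),-.05,box(96,146,50,-82,50),im,(255,0,0))
    if k==0: out[:300,:400]=im[820:1120,640:1040]
    if k==1: out[:300,400:]=im[1130:1430,730:1130]
    if k==2: out[300:,:400]=cv2.resize(im,(400,300),interpolation=cv2.INTER_AREA)
im=big(t)
mark(t,np.array([494,-22.4,0]),-.05,box(96,146,50,-82,50),im,(255,0,0)); 
im=big(sc); mark(sc,np.array([494,-22.4,0]),-.05,box(96,146,50,-82,50),im,(255,0,0)); mark(sc,HOP,HY,[(-100,120,170),(40,98,170),(-90,98,170),(-90,-98,170)],im,(0,200,0))
out[300:,400:]=cv2.resize(im[600:1200,800:1600],(400,300),interpolation=cv2.INTER_AREA)
cv2.imwrite('pics/m6.png',out)
```

```text
19.225 [421.98  30.47 234.16] [ 3.14  0.18 -0.05] [-0.08  0.27  1.93 -0.01  1.12  1.55]
```

View pics/m6.png

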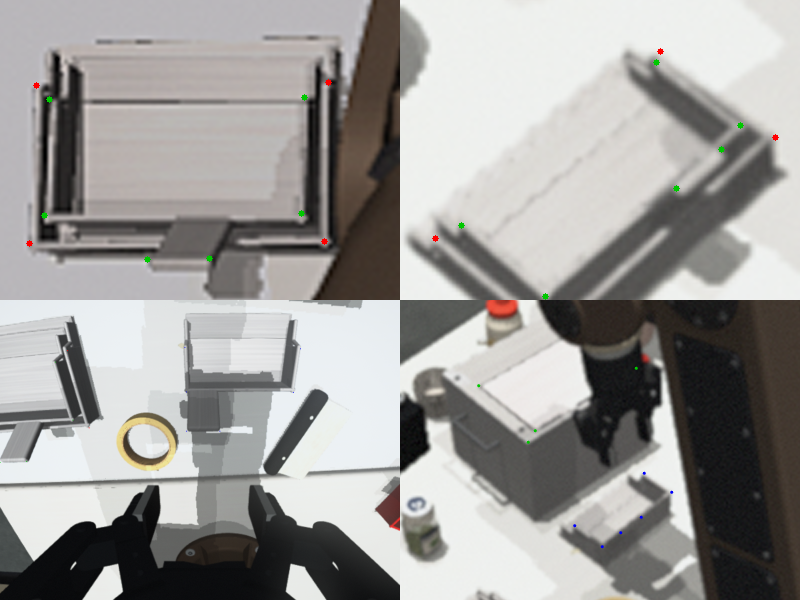

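The last picture shows the medium pan flat inside the large one, with its rim dots (green) within about 1–2 mm, and the flap shut. The small pan's dots sit on its rim, and its tab at about (203,411) is centred between the fingers at about (204,…). Next I'll plan the descent.

Run:
```python
from k7 import *
w=load('w9'); o=np.array([494,-22.4,0])
for b in [(-86,70,102.6),(-86,30,102.6),(-78,70,107.6),(-78,30,107.6)]: print(b,(proj(w,rot(-.05)@np.array(b,float)+o)[0]*.625).round(1), proj(w,rot(-.05)@np.array(b,float)+o)[0].round())
g=cv2.cvtColor(w['image'],cv2.COLOR_RGB2GRAY)
for v in (640,660,680): 
    r=int(v*0+0)
for v in (640//1-0,): pass
for v in (650,665,680): print(v,g[min(v,479),280:370].tolist()) if v<480 else None
for v in (430//1,): pass
# tab rows in full-res: thumb y 392-430 minus 300 -> /0.625
for v in (160,185,200): print(v,g[v,285:365:2].tolist())
Q=tw(-.05,-10); G=np.array([425.6,31,87])
p,R=rows([(G+[0,0,60]+19*Q.apply([0,0,1]),Q,40),(G+19*Q.apply([0,0,1]),Q,22)])
```

```text
(-86, 70, 102.6) [186.9 133.3] [299. 213.]
(-86, 30, 102.6) [219.6 133.3] [351. 213.]
(-78, 70, 107.6) [186.4 128.8] [298. 206.]
(-78, 30, 107.6) [220.1 128.8] [352. 206.]
160 [213, 213, 212, 196, 132, 141, 211, 205, 92, 93, 97, 97, 94, 94, 94, 94, 93, 96, 93, 93, 93, 92, 91, 93, 89, 91, 93, 93, 92, 93, 94, 88, 85, 110, 112, 111, 110, 112, 113, 111]
185 [212, 213, 143, 114, 115, 116, 115, 102, 89, 94, 95, 96, 95, 94, 93, 93, 93, 95, 93, 90, 92, 91, 90, 91, 89, 91, 90, 92, 91, 93, 92, 92, 84, 97, 110, 112, 111, 111, 112, 112]
200 [213, 213, 213, 212, 213, 212, 211, 128, 90, 93, 95, 95, 95, 94, 93, 93, 95, 97, 93, 91, 93, 92, 93, 93, 93, 94, 93, 93, 93, 93, 94, 94, 88, 81, 111, 112, 110, 111, 112, 111]
6 linear [[6.4, -0.2, 34.9], [6.4, -0.1, 34.9], [6.3, -0.0, 34.9], [3.5, -0.0, 19.7], [3.5, -0.0, 19.7], [3.5, -0.1, 19.6]] 
dr [[0.1, 0.1, 0.0], [0.1, 0.0, 0.0], [0.0, 0.1, 0.0], [0.0, 0.0, 0.0], [0.0, 0.0, 0.0], [0.0, 0.0, 0.0]] 
end [422.33  31.19  68.33] [ 3.14  0.17 -0.05]
```

The tab edges measured in the wrist image (columns 300–351) match the model (299–351). Descend and pinch.

Emit:
apply_moves(linear=[[6.4,-0.2,34.9],[6.4,-0.1,34.9],[6.3,0,34.9],[3.5,0,19.7],[3.5,0,19.7],[3.5,0,19.6],[0,0,0],[0,0,0],[0,0,0],[0,0,0],[0,0,0],[0,0,0]], dr=[[0.1,0.1,0],[0.1,0,0],[0,0.1,0],[0,0,0],[0,0,0],[0,0,0],[0,0,0],[0,0,0],[0,0,0],[0,0,0],[0,0,0],[0,0,0]], grip=[60,60,60,60,60,60,60,32,32,32,32,32], grip_force=110)

```text
time: 20.88
tcp_pos: [422.8, 30.8, 69.6]
ee_rot: [3.141, 0.173, -0.051]
contact_force: [-1.0, 1.5, 7.0]
grip_width: 0.448
gripper_force: 109.8
```

Run:
```python
from k7 import *
s=bot.state(); print(s['time'],s['tcp_pos'],s['grip_width']*85.4,s['gripper_force'],s['contact_force'],s['moment'])
p,R=now(); o=np.array([494,-22.4,0]); pickle.dump((R.inv().apply(o-p),(R.inv()*Ro.from_euler('z',-.05)).as_matrix()),open('smallgrasp.pkl','wb'))
f='smallgrasp.pkl'
p,R=rows([(*panpose([492,-22,25],-.05,0,f),12),(*panpose([470,-18,150],-.05,0,f),40)])
```

```text
20.875 [422.84  30.81  69.63] 38.22762594273129 109.81438994407654 [-1.01  1.52  7.  ] [0.63 0.22 0.07]
7 linear [[-2.1, -0.1, -8.1], [-2.1, -0.1, -8.1], [-2.1, -0.1, -8.1], [-10.9, -0.7, -29.8], [-10.8, -0.7, -29.8], [-10.9, -0.7, -29.9], [-10.8, -0.7, -29.8]] 
dr [[0.0, 0.0, 0.0], [0.0, 0.0, 0.0], [0.0, 0.0, 0.0], [0.0, 0.0, 0.0], [0.0, 0.0, 0.0], [0.0, 0.0, 0.0], [0.0, 0.0, 0.0]] 
end [398.84  35.18 219.65] [ 3.14  0.17 -0.05]
```

Emit:
apply_moves(linear=[[-1.4,0,-8],[-1.5,0,-8.2],[-1.5,0,-8.2],[-4,0,-23],[-5.2,0,-29.6],[-5.2,0,-29.6],[-5.2,0,-29.6],[0,0,0],[0,0,0]], dr=[[0,0,0],[0,0,0],[0,0,0],[0,0,0],[0,0,0],[0,0,0],[0,0,0],[0,0,0],[0,0,0]], grip=[32,32,32,32,32,32,32,32,32])

```text
time: 22.0
tcp_pos: [422.3, 30.7, 206.5]
ee_rot: [3.141, 0.175, -0.051]
contact_force: [-0.0, 0.2, -2.0]
grip_width: 0.447
gripper_force: 110.5
```

```bash
cat > chk.py <<'E'
from k7 import *
def fitpan(d,o,Rp,f='smallgrasp.pkl'):
    g=cv2.cvtColor(d['image'],cv2.COLOR_RGB2GRAY)
    def prof(A,B,n=31):
        uv=np.array([proj(d,A+(B-A)*i/(n-1))[0] for i in range(n)],np.float32)
        return cv2.remap(g,uv[:,0].reshape(1,-1),uv[:,1].reshape(1,-1),cv2.INTER_LINEAR)[0]
    W=lambda *b:o+Rp.apply(b)
    print('+y',np.mean([prof(W(x,58,50),W(x,88,50)) for x in range(-40,5,5)],0).round().astype(int)[::2].tolist())
    print('-y',np.mean([prof(W(x,-88,50),W(x,-58,50)) for x in range(-40,5,5)],0).round().astype(int)[::2].tolist())
    print('back',np.mean([prof(W(-63,y,50),W(-33,y,50)) for y in range(-60,20,5)],0).round().astype(int)[::2].tolist())
    print('nose',np.mean([prof(W(33,y,7.5),W(63,y,7.5)) for y in range(-60,60,5)],0).round().astype(int)[::2].tolist())
E
python3 - <<'E'
from chk import *
s=bot.state(); print(s['time'],s['tcp_pos'],s['ee_rot'],s['grip_width']*85.4,s['contact_force'],s['moment'])
o,Rp=pannow('smallgrasp.pkl'); print(o,Rp.as_euler('ZYX',degrees=True))
w=snap('wrist','w10'); sc=snap('scene','sc7')
for pt in (0,3,6,10):
    a=Rp*Ro.from_euler('y',pt,degrees=True); G=np.array([-71,50,86.]); oo=o+Rp.apply(G)-a.apply(G)
    print('pitch',pt); fitpan(w,oo,a)
E
```

```text
22.0 [422.3   30.68 206.49] [ 3.14  0.18 -0.05] 38.16597494585117 [-0.04  0.2  -2.  ] [ 0.09 -0.06 -0.06]
[493.32 -22.56 136.74] [-2.88  0.1  -0.01]
pitch 0
+y [110, 109, 99, 100, 70, 69, 103, 119, 156, 202, 191, 200, 204, 204, 205, 211]
-y [107, 133, 160, 186, 213, 239, 239, 233, 217, 173, 86, 72, 74, 74, 73, 75]
back [202, 191, 190, 182, 184, 187, 189, 189, 171, 144, 135, 87, 86, 86, 84, 83]
nose [207, 207, 205, 205, 204, 206, 207, 211, 122, 20, 0, 0, 0, 0, 0, 0]
pitch 3
+y [108, 105, 99, 99, 72, 69, 94, 116, 124, 198, 196, 200, 204, 200, 201, 208]
-y [133, 173, 213, 239, 239, 239, 226, 217, 166, 85, 76, 77, 77, 76, 79, 78]
back [193, 202, 190, 184, 182, 186, 190, 190, 183, 141, 148, 118, 87, 85, 86, 84]
nose [208, 205, 207, 206, 204, 206, 204, 207, 206, 212, 204, 51, 0, 0, 0, 0]
pitch 6
+y [104, 102, 96, 97, 72, 70, 84, 113, 115, 189, 199, 202, 199, 200, 205, 207]
-y [188, 239, 239, 239, 239, 224, 208, 160, 98, 84, 85, 85, 86, 88, 87, 88]
back [184, 197, 200, 188, 181, 184, 189, 190, 185, 178, 136, 140, 95, 86, 86, 85]
nose [207, 211, 209, 206, 208, 206, 205, 206, 205, 205, 206, 208, 211, 175, 27, 0]
pitch 10
+y [97, 99, 98, 99, 83, 72, 76, 105, 107, 181, 199, 197, 199, 204, 205, 206]
-y [239, 239, 239, 232, 219, 187, 138, 99, 88, 89, 91, 91, 92, 92, 93, 93]
back [182, 184, 197, 199, 184, 182, 185, 190, 187, 179, 179, 135, 134, 90, 85, 86]
nose [182, 205, 202, 205, 210, 210, 206, 207, 206, 207, 204, 206, 203, 206, 205, 208]
```

The small pan hangs level: the edges fit at about 0° pitch. Next I'll measure the nested medium pan's walls for the final target and plan the carry.

Run:
```python
from chk import *
for n in ('top6','sc6'):
    d=load(n); g=cv2.cvtColor(d['image'],cv2.COLOR_RGB2GRAY)
    def prof(A,B,k=16):
        A=np.array(A,float);B=np.array(B,float)
        uv=np.array([proj(d,A+(B-A)*i/(k-1))[0] for i in range(k)],np.float32)
        return cv2.remap(g,uv[:,0].reshape(1,-1),uv[:,1].reshape(1,-1),cv2.INTER_LINEAR)[0]
    for nm,y0 in (('+y',380),('-y',204)): print(n,nm,y0,'step2',np.mean([prof((x,y0,54),(x,y0+30,54)) for x in range(430,490,5)],0).round().astype(int).tolist())
    print(n,'back 405 step2',np.mean([prof((405,y,54),(435,y,54)) for y in list(range(228,255,5))+list(range(320,390,5))],0).round().astype(int).tolist())
f='smallgrasp.pkl'
T0=np.array([482,306.5,7])
w=[(*panpose([505,-20,210],-.05,0,f),45),(*panpose([500,150,210],0,0,f),50),(*panpose(T0+[0,0,110],0,0,f),50)]
q=cont([(a,b) for a,b,_ in w]+[panpose(T0,0,0,f)],bot.state()['q'])
rows(w)
```

```text
top6 +y 380 step2 [35, 38, 38, 36, 37, 67, 128, 164, 85, 32, 65, 124, 166, 174, 184, 186]
top6 -y 204 step2 [147, 140, 95, 40, 33, 29, 46, 105, 142, 156, 167, 171, 172, 171, 172, 172]
top6 back 405 step2 [140, 110, 91, 88, 70, 75, 106, 163, 158, 148, 141, 142, 141, 146, 154, 155]
sc6 +y 380 step2 [216, 216, 216, 215, 211, 206, 201, 185, 146, 104, 86, 85, 86, 94, 121, 160]
sc6 -y 204 step2 [233, 232, 227, 218, 202, 180, 163, 162, 162, 142, 114, 92, 83, 83, 85, 86]
sc6 back 405 step2 [99, 87, 86, 91, 95, 98, 109, 134, 165, 184, 189, 189, 189, 190, 190, 190]
[434.  33. 280.] [-0.07  0.24  1.84 -0.    1.24  1.55] maxstep 0.02 bad 0
[426. 200. 280.] [0.27 0.28 1.77 0.05 1.26 1.82] maxstep 0.03 bad 0
[408. 356. 187.] [0.55 0.48 1.73 0.1  1.08 2.07] maxstep 0.03 bad 0
[408. 356.  77.] [0.55 0.62 1.82 0.12 0.84 2.04] maxstep 0.02 bad 0
10 linear [[-0.8, -1.5, -37.2], [-0.8, -1.6, -37.2], [-4.0, -41.4, 0.7], [-3.4, -41.5, 0.6], [-2.9, -41.5, 0.5], [-2.5, -41.6, 0.4], [-0.5, -39.1, 23.7], [-0.5, -39.2, 23.6], [-0.5, -39.1, 23.7], [-0.5, -39.1, 23.6]] 
dr [[0.0, 0.1, -0.0], [0.0, 0.1, -0.0], [-0.1, -0.0, -0.7], [-0.1, -0.0, -0.7], [-0.2, -0.0, -0.7], [-0.1, -0.0, -0.7], [0.0, -0.0, -0.0], [0.0, -0.0, -0.0], [0.0, -0.0, -0.0], [0.0, -0.0, -0.0]] 
end [408.22 356.05 186.65] [ 3.14  0.17 -0.  ]
```

The medium pan's walls put its origin at about (479, 307), so the target for the small pan is (482, 307). Carrying.

Emit:
apply_moves(linear=[[-0.8,-1.5,-37.2],[-0.8,-1.6,-37.2],[-4,-41.4,0.7],[-3.4,-41.5,0.6],[-2.9,-41.5,0.5],[-2.5,-41.6,0.4],[-0.5,-39.2,23.7],[-0.5,-39.2,23.6],[-0.5,-39.2,23.7],[-0.5,-39.2,23.6],[0,0,0],[0,0,0]], dr=[[0,0.1,0],[0,0.1,0],[-0.1,0,-0.7],[-0.1,0,-0.7],[-0.2,0,-0.7],[-0.1,0,-0.7],[0,0,0],[0,0,0],[0,0,0],[0,0,0],[0,0,0],[0,0,0]], grip=[32,32,32,32,32,32,32,32,32,32,32,32])

```text
time: 23.6
tcp_pos: [408.6, 356.0, 186.8]
ee_rot: [3.14, 0.172, -0.001]
contact_force: [-1.0, -1.5, -1.5]
grip_width: 0.447
gripper_force: 111.4
```

Run:
```python
from chk import *
s=bot.state(); print(s['time'],s['contact_force'],s['grip_width']*85.4)
f='smallgrasp.pkl'; o,Rp=pannow(f); print(o,Rp.as_euler('ZYX',degrees=True))
sc=snap('scene','sc8'); w=snap('wrist','w11')
for n,d in (('sc',sc),('w',w)):
    for pt in (-3,0,3):
        a=Rp*Ro.from_euler('y',pt,degrees=True); G=np.array([-71,50,86.]); print(n,pt); fitpan(d,o+Rp.apply(G)-a.apply(G),a)
T0=np.array([482,307,7])
rows([(*panpose(T0+[0,0,48],0,0,f),34),(*panpose(T0+[0,0,6],0,0,f),16)])
```

```text
23.6 [-0.98 -1.48 -1.54] 38.163011553167095
[482.35 306.28 117.31] [-0.01 -0.06 -0.08]
sc -3
+y [51, 37, 28, 31, 38, 38, 42, 57, 74, 82, 88, 92, 95, 91, 89, 88]
-y [239, 239, 239, 239, 239, 238, 233, 219, 195, 158, 120, 90, 74, 69, 68, 67]
back [80, 76, 73, 74, 76, 81, 89, 102, 114, 121, 122, 116, 107, 96, 83, 72]
nose [38, 39, 38, 36, 35, 36, 37, 38, 39, 42, 49, 60, 70, 79, 87, 91]
sc 0
+y [39, 29, 28, 36, 42, 44, 52, 70, 79, 84, 87, 89, 89, 88, 87, 94]
-y [239, 239, 239, 240, 239, 234, 226, 205, 176, 141, 105, 86, 79, 76, 74, 72]
back [84, 80, 76, 73, 74, 76, 80, 87, 98, 111, 118, 122, 118, 112, 102, 91]
nose [42, 40, 39, 40, 40, 42, 40, 39, 39, 39, 41, 42, 42, 45, 52, 62]
sc 3
+y [29, 26, 31, 40, 46, 51, 65, 78, 84, 86, 88, 89, 88, 87, 89, 107]
-y [239, 239, 239, 239, 236, 228, 212, 186, 154, 121, 98, 89, 87, 85, 82, 79]
back [89, 84, 80, 76, 73, 73, 75, 78, 84, 94, 105, 115, 121, 121, 116, 108]
nose [41, 44, 45, 45, 43, 42, 43, 42, 44, 44, 45, 44, 43, 43, 45, 46]
w -3
+y [141, 133, 101, 97, 74, 75, 147, 166, 126, 194, 219, 240, 240, 240, 241, 241]
-y [80, 106, 131, 156, 171, 182,
[... 383 characters left out ...]
, 175, 174, 166, 163, 152, 126, 125, 83, 82, 83, 83, 81]
nose [194, 193, 192, 193, 193, 195, 195, 201, 169, 43, 0, 0, 0, 0, 0, 0]
w 3
+y [139, 140, 99, 100, 74, 73, 126, 166, 160, 132, 220, 239, 240, 240, 241, 241]
-y [158, 183, 203, 217, 204, 202, 174, 183, 127, 74, 72, 73, 72, 72, 76, 75]
back [172, 164, 162, 184, 176, 175, 172, 167, 159, 121, 127, 111, 82, 82, 84, 82]
nose [194, 192, 194, 193, 191, 194, 192, 195, 195, 200, 197, 71, 6, 0, 0, 0]
5 linear [[5.0, -0.5, 31.1], [5.0, -0.5, 31.1], [2.4, -0.0, 13.8], [2.4, -0.0, 13.8], [2.4, -0.0, 13.8]] 
dr [[0.0, -0.1, -0.0], [0.0, -0.0, -0.1], [0.0, -0.0, 0.0], [0.0, -0.0, 0.0], [0.0, -0.0, 0.0]] 
end [408.22 356.57  82.6 ] [ 3.14  0.17 -0.  ]
```

Emit:
apply_moves(linear=[[5,-0.5,31.1],[5,-0.5,31.1],[2.4,0,13.8],[2.4,0,13.8],[2.4,0,13.8],[0,0,0],[0,0,0]], dr=[[0,-0.1,0],[0,0,0],[0,0,0],[0,0,0],[0,0,0],[0,0,0],[0,0,0]], grip=[32,32,32,32,32,32,32])

```text
time: 24.58
tcp_pos: [408.1, 357.4, 82.8]
ee_rot: [3.141, 0.172, -0.002]
contact_force: [0.4, -0.6, -1.5]
grip_width: 0.443
gripper_force: 111.4
```

Emit:
apply_moves(linear=[[0.4,0,2.3],[0.4,0,2],[0.2,0,1.2],[0,0,0]], dr=[[0,0,0],[0,0,0],[0,0,0],[0,0,0]], grip=[32,32,32,32])

```text
time: 25.08
tcp_pos: [407.5, 357.5, 77.5]
ee_rot: [3.141, 0.173, -0.001]
contact_force: [-6.2, 0.2, 8.6]
grip_width: 0.442
gripper_force: 111.8
```

Contact came at the expected height (pan z ≈ 7.5 mm). Releasing and backing off.

Emit:
apply_moves(linear=[[0,0,0],[0,0,0],[0,0,0],[0,0,0],[-1.7,0,-10],[-7,0,-40],[-8,0,-50],[-8,0,-50],[0,0,0],[0,0,0]], dr=[[0,0,0],[0,0,0],[0,0,0],[0,0,0],[0,0,0],[0,0,0],[0,0,0],[0,0,0],[0,0,0],[0,0,0]], grip=[44,52,54,54,54,54,54,54,54,54])

```text
time: 26.32
tcp_pos: [409.1, 357.1, 228.8]
ee_rot: [3.141, 0.173, -0.002]
contact_force: [-0.4, -0.6, 0.1]
grip_width: 0.634
gripper_force: 0.0
```

Run:
```python
from chk import *
s=bot.state(); print(s['time'],s['tcp_pos'],s['contact_force'],s['grip_width']*85.4)
w=snap('wrist','w12'); sc=snap('scene','sc9'); I=Ro.identity()
for n,d in (('sc',sc),('w',w)):
    g=cv2.cvtColor(d['image'],cv2.COLOR_RGB2GRAY)
    def prof(A,B,k=31):
        A=np.array(A,float);B=np.array(B,float)
        uv=np.array([proj(d,A+(B-A)*i/(k-1))[0] for i in range(k)],np.float32)
        return cv2.remap(g,uv[:,0].reshape(1,-1),uv[:,1].reshape(1,-1),cv2.INTER_LINEAR)[0]
    o=np.array([482,307,7.])
    print(n,proj(d,o+[-48,73,50]).round(),proj(d,o+[-48,-73,50]).round())
    # three parts of each side so tilt/yaw show
    for nm,b in (('+y',60),('-y',-90)):
        for xs in (range(-42,-25,4),range(-15,6,4)): print(nm,xs[0],'from y',b,'step2',np.mean([prof(o+[x,b,50],o+[x,b+30,50]) for x in xs],0).round().astype(int)[::2].tolist())
    for ys in (range(-65,-20,5),range(-15,20,5)): print('back from -63',ys[0],np.mean([prof(o+[-63,y,50],o+[-33,y,50]) for y in ys],0).round().astype(int)[::2].tolist())
```

```text
26.325 [409.1  357.14 228.8 ] [-0.38 -0.59  0.07] 54.17531476667347
sc [[219. 349.]] [[260. 314.]]
+y -42 from y 60 step2 [214, 215, 213, 209, 205, 202, 183, 142, 105, 87, 87, 96, 130, 170, 181, 148]
+y -15 from y 60 step2 [188, 187, 186, 185, 188, 193, 176, 136, 105, 93, 97, 104, 126, 154, 159, 130]
-y -42 from y -90 step2 [158, 153, 155, 145, 118, 94, 95, 118, 147, 158, 142, 118, 100, 94, 93, 93]
-y -15 from y -90 step2 [169, 161, 156, 141, 113, 93, 94, 118, 146, 152, 137, 111, 92, 90, 90, 91]
back from -63 -65 [119, 105, 91, 82, 77, 77, 84, 99, 117, 134, 145, 148, 148, 148, 149, 149]
back from -63 -15 [91, 94, 91, 87, 86, 86, 88, 95, 103, 111, 120, 129, 136, 146, 158, 171]
w [[298. 154.]] [[475. 155.]]
+y -42 from y 60 step2 [153, 153, 126, 106, 98, 148, 221, 185, 137, 133, 127, 79, 106, 207, 203, 153]
+y -15 from y 60 step2 [236, 236, 201, 153, 131, 129, 213, 189, 147, 142, 122, 81, 109, 188, 177, 150]
-y -42 from y -90 step2 [145, 82, 173, 182, 106, 73, 72, 74, 102, 188, 161, 81, 78, 78, 79, 81]
-y -15 from y -90 step2 [164, 94, 188, 173, 91, 74, 72, 73, 102, 190, 160, 81, 76, 75, 74, 75]
back from -63 -65 [92, 102, 129, 117, 86, 87, 87, 88, 126, 144, 96, 88, 87, 86, 86, 103]
back from -63 -15 [90, 93, 110, 112, 81, 83, 83, 82, 113, 110, 83, 85, 85, 84, 85, 105]
```

Both camera views put the small pan's rims where a nested, level pan at (482, 307, 7) should be: sides at ±73 mm and back at -48 mm, within about 2 mm. The gripper is clear, so I'm handing in.

```bash
python3 -c "
from rig import bot
print(bot.close_job())"
```

```text
the job is handed in; nothing more can be done
None
```

I handed the job in at about 26 s of the 72 s allowed; the hand-in gave no verdict. By camera and force checks, both cupcakes are in the hopper with the flap shut, the medium pan lies nested in the large one and the small pan in the medium one, noses the same way.

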